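# Refill the larder's spring-loaded tub dispenser

### The job

Refill the spring-loaded tub dispenser on the counter, which already holds one short tub: onto that one load the other short tub, then the divider board, then the tall tub, all lying flat with their lids up. Press each one down past the two sprung catches at the mouth until they snap shut over it before adding the next, so that at the end the whole pile is held down under the catches, and leave the flagon, crock and jars standing where they are.

Things in the scene. Friction and masses are not known exactly. Their poses are not given: they have to be found in the camera images.
- dispenser: Open-framed steel tub dispenser fixed to the counter at a varying yaw; base 100 (x) by 176 (y) by 8 mm, highest metal 174 mm. Origin: centre of its underside, z up, y along the line of its two end columns (webs at y +-52 mm, spring housings to +-76). Between them is the well, 70 (x) by 104 mm (y), one item per layer, long side along y; webs and guides flare over their top 20 mm as a lead-in.
- mouth (a point): On the well's vertical axis, 150 mm above the counter, level with the flat undersides of the catches, where the top face of a loaded pile rests. The well's long sides are guided only near the corners (2 mm sheet at x +-36, |y| over 38 mm) and fully open for |y| under 38 mm: fingers holding an item by its long sides can go down outside the well there.
- carrier (a joint): Sprung carrier plate (64 by 96 by 6 mm, 120 g) under the pile: depth in m of its top face below the catches' undersides; 0 = up and empty, 0.132 = lower stop. About 0.032 at the start; it sinks by the height of every item loaded, to about 0.122 at the end. Its spring pushes up with 5 N at 0 and 75 N/m more with depth.
- catch_left (a joint): Sprung latch-bolt at the well's +y end: m pushed outward, 0 = shut, at most 0.009. Shut, its 20 mm wide nose reaches in to y = +44 mm over the lid ends. Steep bevel on top, 2 to 23 mm above its flat underside: an item pressed down shoves it aside. Pressing past both catches takes 6 to 15 N with the carrier's spring; they snap shut once the item's top is 1 to 4 mm below the undersides.
- catch_right (a joint): The same catch at the well's -y end (nose at y = -44 mm); value grows as it is pushed outward, 0 = shut.
- short_tub_loaded: Short lidded stoneware tub already loaded in the dispenser, held under the catches; the same as short_tub. Lid (top 10 mm) 64 by 98 mm, body below it 54 by 84 mm, 32 mm high in all, about 180 g. Origin: centre of the underside; z up; long side along its y.
- short_tub: Short lidded stoneware tub on the counter, lid uppermost and fixed on: honey-brown flat lid 64 (x) by 98 (y) by 10 mm, cream body below it 54 by 84 mm, 32 mm high in all, about 180 g. Origin: centre of the underside; z up; long side along its y. Either way round fits the dispenser.
- tall_tub: Tall lidded stoneware tub on the counter, lid uppermost and fixed on: like short_tub (lid 64 by 98 by 10 mm, body 54 by 84 mm) but 50 mm high in all, about 270 g. Origin: centre of the underside; z up; long side along its y.
- divider: Plain beech divider board lying flat on the counter, 64 (x) by 98 (y) by 8 mm thick, about 60 g. Origin: centre of the underside; z up; long side along its y.
- flagon: Bystander: tall stoneware flagon, 100 mm in diameter, 222 mm high with a small ear handle at the neck, standing upright and loose. Origin: centre of its foot.
- paper_jar: Bystander: stoneware jar with a tied paper cover, 74 mm in diameter at the cover, 105 mm high, loose. Origin: centre of its foot.
- spice_jar: Bystander: ochre spice jar with a tied paper cover, 74 mm in diameter at the cover, 120 mm high, loose. Origin: centre of its foot.
- crock: Bystander: round lidded crock, 84 mm in diameter, 88 mm high, loose. Origin: centre of its foot.
Things that resemble listed ones, but are neither listed nor needed, are in the scene too. Leave any purple or turquoise look-alike of the tall_tub alone.

How it is judged (in metres and radians):
On the way, in this order (a step that is already met when the one before it is completed fails the run):
1. the other short tub is pressed home on the first one, with both catches shut over it (z of short_tub in the frame of dispenser between 0.113 and 0.123 m and horizontal distance between short_tub and mouth below 0.007 m and angle between short_tub's own z axis and vertical below 0.07 rad and value of joint each of catch_left, catch_right below 0.002 m), for 0.2 s.
2. the divider is pressed home flat on the short tubs, with both catches shut over it (z of divider in the frame of dispenser between 0.137 and 0.147 m and horizontal distance between each of divider, short_tub and mouth below 0.007 m and angle between each of divider, short_tub's own z axis and vertical below 0.07 rad and z of short_tub in the frame of dispenser between 0.105 and 0.115 m and value of joint each of catch_left, catch_right below 0.002 m), for 0.2 s.
3. the tall tub is pressed home on the divider, with both catches shut over it (z of tall_tub in the frame of dispenser between 0.095 and 0.105 m and horizontal distance between each of tall_tub, divider and mouth below 0.007 m and angle between each of tall_tub, divider's own z axis and vertical below 0.07 rad and z of divider in the frame of dispenser between 0.087 and 0.097 m and value of joint each of catch_left, catch_right below 0.002 m), for 0.2 s.
At the end, for the whole second after the job is handed in: From the carrier up: short tub, short tub, divider, tall tub in a close pile held under the catches, each flat (0.07 rad), within 7 mm of the well's axis and 5 mm of its height in the pile; carrier 116 to 128 mm deep, both catches shut (within 2 mm), all at rest (all of step 3 and z of short_tub_loaded in the frame of dispenser between 0.023 and 0.033 m and horizontal distance between each of short_tub_loaded, short_tub and mouth below 0.007 m and angle between each of short_tub_loaded, short_tub's own z axis and vertical below 0.07 rad and z of short_tub in the frame of dispenser between 0.055 and 0.065 m and value of joint carrier between 0.116 and 0.128 m and linear speed of each of short_tub_loaded, short_tub, divider, tall_tub below 0.02 m/s); the robot touches nothing.
It fails at once if the flagon was shifted more than 25 mm or tipped (distance of flagon from where it was at the start of the episode above 0.025 m or angle between flagon's own z axis and vertical above 0.3 rad).
It fails at once if the paper-covered jar was shifted more than 25 mm or tipped (distance of paper_jar from where it was at the start of the episode above 0.025 m or angle between paper_jar's own z axis and vertical above 0.3 rad).
It fails at once if the crock was shifted more than 25 mm or tipped (distance of crock from where it was at the start of the episode above 0.025 m or angle between crock's own z axis and vertical above 0.3 rad).
It fails at once if the spice jar was shifted more than 25 mm or tipped (distance of spice_jar from where it was at the start of the episode above 0.025 m or angle between spice_jar's own z axis and vertical above 0.3 rad).
It also fails if it takes over 64 s, if anything falls off the work surface, if the arm or the gripper's body presses on something with over 40 N, if the wrist force passes 120 N, or if a joint passes its speed limit or range.

### The arm

A 6-joint arm with a two-finger parallel gripper is mounted at the origin on the work surface. World frame = base frame: x ahead of the robot, y to its left, z up, the work surface at z = 0. Lengths are in mm, angles in rad, forces in N, time in s.
With the tool pointing down it reaches from about 275 to 750 mm from the base axis. Payload 10.2 kg.
Tool frame: the origin (TCP) lies midway between the tips of the shut fingers; the grasp point (between the pads) lies 19 mm behind it; z points along the fingers, y is the line along which they close (so a half turn about z gives the same grasp; the last joint's range is limited). The gripper opens to 85 mm and grips with 20 to 120 N. Pads are 22 mm wide; open, the fingers measure 114 mm over their backs; the gripper's body (76 mm by 85 mm) begins 54 mm behind the grasp point. The pads swing forward as they close: fully open they stand 13 mm farther back than shut.
Start: joints at [-1.441, 0.313, 1.498, -0, 1.331, -0.223], TCP at [181.389, -492.675, 196.694] pointing down, gripper open.
Joint ranges: [-2.94, 2.94], [-0.97, 2.17], [0.19, 2.56], [-1.23, 4.37], [0.02, 3.11], [-2.88, 2.88]. Speed limits (rad/s): [2.39, 2.39, 3.01, 3.14, 3.14, 3.14].

### API

Orientations are given as a unit quaternion [w, x, y, z].
In Python, from rig import sense, capture, finish_job, find_in, place_of gives the robot as it stands. The module is installed in compiled form; this text tells all that it offers.
- The arm moves only by the shell command python3 -m jog 'ROWS' [FORCE]. ROWS is JSON, a list of rows, each an object of numbers: "tx", "ty", "tz": the shift along the tool's x, y, z in mm; "ax", "ay", "az": the turn, a rotation vector about the tool's x, y, z in rad; "jaw": the closure, from -1 (fully open) to 1 (shut), so that 0 is half open. In form: [{"tx": .., "ty": .., "tz": .., "ax": .., "ay": .., "az": .., "jaw": ..}, ...]. A call has 1 to 5 rows; each row shifts and turns the commanded pose from where the row before left it, along the tool's axes as they then stand; what a row does not reach is not made up. A row lasts 1/8 s, in which the tool goes at most 62.5 mm and 10.7 degrees, less where a joint would pass 70% of its speed; a pose out of reach is approached as far as the arm can. A call with a gripper value outside its range is refused whole. The fingers move at their own pace and stop on an object; FORCE is the grip in N (left out, the last holds). Time passes only in rows, so rows that do not move let the fingers close. It gives the time, the measured TCP pose, the force, the opening and the grip force at its end, in the units of the state.
- sense(): the state, without advancing time (a new reading comes with each control period).
- capture(name): name is "side" or "top" or "wrist"; returns a dict with "color" (400x640x3 uint8, red, green, blue), "depth" (400x640 float32, mm along the optical axis (not along the pixel's ray), 0 where there is no reading), "fx", "fy", "cx", "cy" (pixels), "camera_from_world" (4x4, takes a point from world to camera coordinates); the wrist camera has in their place "mount" (4x4, takes a point from camera to tool coordinates, whose origin is the TCP and whose axes are the flange's). Camera axes: x right, y up, looking along -z (the intrinsics and any distortion apply to the point x, -y, -z); pixel columns grow to the right and rows downward; lengths in mm; the calibration is good to about 2 mm. A picture is of the moment at which its call begins: read the wrist's pose just before it.
- finish_job(): hands the job in; it is judged then, once.
Trained networks look in the newest picture that a camera, given by its name, has taken for a name from the list of things; names that differ only in an ending like _2 or _b are one class to them, and where a whole thing is asked for, a point or a joint stands for the part that bears it (a point fixed in the world has none). Each returns a list of dicts, best first, with "conf" (0 to 1); they miss things now and then, are a little off and sometimes report something else, mostly with a low value. They report only what shows in the picture. A call takes as long as a camera call. They do not tell look-alikes from the thing itself.
- find_in(query, camera): "centre" ([column, row] in pixels, amid what is visible of it).
- place_of(query, camera): "centre" ([column, row] in pixels: a listed point, or the origin of a listed thing).
The state is a dict: "time_s": time; "joints": joint angles; "dq": joint speeds; "tau": joint torques, N m; "eef_pos": TCP position; "ee_rot": TCP orientation; "force": force on the tool from outside, world axes, zero at the start; "wrist_torque": the same for the moment, N m; "grip_width": opening from 0.0 (shut) to 1.0 (fully open); "grip_force": force on a finger pad.
Only numpy, scipy, OpenCV 4.12 (cv2) and the standard library are available. Lean on these libraries where they do the work, as an engineer would, in place of code of your own. Each camera call takes 0.05 s, during which the arm holds its last target. There are 200 camera calls.

## Working session

There is one attempt and no reset: what is moved stays moved. The work goes in short steps, Python scripts to look and compute and a shell command to move; the robot and the scene stay as the last step left them, time stands still between calls to the robot, and variables do not carry over. Pictures are saved under pics/ and viewed, at most 12 in all, crops included, and the job is handed in when it is done.

```bash
mkdir -p pics
cat > h.py <<'E'
import numpy as np, cv2
from rig import sense, capture, find_in, place_of
from scipy.spatial.transform import Rotation as R
def cam2world(c):
    if "camera_from_world" in c: return np.linalg.inv(np.array(c["camera_from_world"]))
    s=c["s"]; T=np.eye(4); q=s["ee_rot"]
    T[:3,:3]=R.from_quat([q[1],q[2],q[3],q[0]]).as_matrix(); T[:3,3]=s["eef_pos"]
    return T@np.array(c["mount"])
def cap(n):
    s=sense(); c=capture(n); c["s"]=s; return c
def cloud(c):
    d=c["depth"]; v,u=np.indices(d.shape)
    p=np.stack([(u-c["cx"])/c["fx"]*d,-(v-c["cy"])/c["fy"]*d,-d,np.ones_like(d)],-1)
    w=(p@cam2world(c).T)[...,:3]; w[d<=0]=np.nan; return w
def save(c,n): cv2.imwrite("pics/"+n,cv2.cvtColor(c["color"],cv2.COLOR_RGB2BGR))
E
python3 - <<'E'
from h import *
s=sense(); print(s)
ims=[]
for n in ["top","side"]:
    c=cap(n); w=cloud(c); np.savez(n+".npz",w=w,col=c["color"]); ims.append(c["color"]); save(c,n+".png")
    print(n,[k for k in c if k not in("color","depth")],c["fx"],c["cx"],c["cy"],cam2world(c)[:3].round(2).tolist())
    for q in ["dispenser","mouth","short_tub","tall_tub","divider","flagon","paper_jar","spice_jar","crock","catch_left","catch_right"]:
        for r in find_in(q,n)[:4]:
            u,v=np.array(r["centre"]).round().astype(int); print(n,q,round(r["conf"],2),(u,v),w[v,u].round(0))
E
```

```text
{'time_s': 0.0, 'joints': array([-1.44137309e+00,  3.13457634e-01,  1.49843093e+00, -3.28358767e-07,
        1.33099180e+00, -2.23375914e-01]), 'dq': array([-8.08692939e-05,  1.02285594e-03, -3.11289191e-04,  1.77343274e-03,
        1.71651900e-03, -1.62434060e-03]), 'tau': array([-2.39825873e-03, -4.12278879e+01, -2.59746820e+01, -3.24565435e-04,
        4.09317494e-03, -8.48605794e-06]), 'eef_pos': array([ 181.36230492, -492.36384668,  196.13351099]), 'ee_rot': array([-6.43153654e-04,  9.84481686e-01,  1.75486168e-01,  3.00756158e-05]), 'force': array([-0.41432989,  0.3439756 ,  0.86701612]), 'wrist_torque': array([0.0182957 , 0.03706744, 0.03885418]), 'grip_force': 0.0, 'grip_width': 0.9994060106560737}
top ['fx', 'fy', 'cx', 'cy', 'camera_from_world', 's'] 387.3149336175419 324.8989869119932 200.00169704410484 [[0.0, 0.99, -0.13, 473.61], [-1.0, 0.0, 0.02, -2.2], [0.02, 0.13, 0.99, 1210.85]]
top dispenser 0.82 (np.int64(357), np.int64(225)) [ 544. -110.  152.]
top mouth 0.73 (np.int64(357), np.int64(223)) [ 550. -110.  154.]
top short_tub 0.73 (np.int64(276), np.int64(248)) [482.
[... 1053 characters left out ...]
271)) [484. 134.  29.]
side tall_tub 0.9 (np.int64(215), np.int64(260)) [761. 263.  49.]
side tall_tub 0.85 (np.int64(266), np.int64(274)) [613. 229.  48.]
side tall_tub 0.76 (np.int64(233), np.int64(212)) [820. 100.  47.]
side divider 0.96 (np.int64(303), np.int64(325)) [462. 290.   8.]
side paper_jar 0.63 (np.int64(227), np.int64(319)) [607. 398. 104.]
side spice_jar 0.88 (np.int64(358), np.int64(127)) [ 633. -391.   98.]
side spice_jar 0.37 (np.int64(377), np.int64(238)) [390.  -4.  83.]
side crock 0.72 (np.int64(380), np.int64(240)) [380.  -3.  82.]
side catch_left 0.49 (np.int64(343), np.int64(176)) [550. -99. 166.]
side catch_right 0.5 (np.int64(352), np.int64(152)) [ 572. -204.  163.]
```

View pics/top.png

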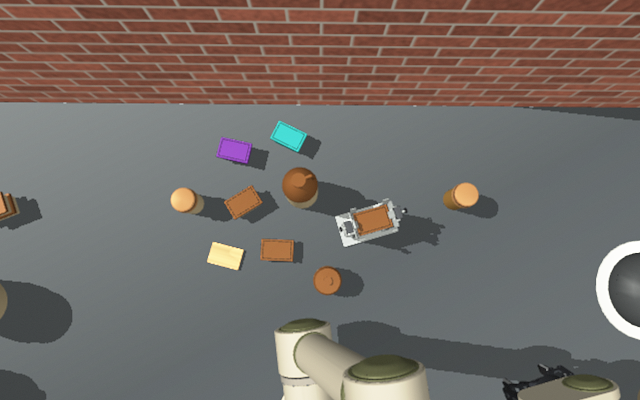

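View pics/side.png

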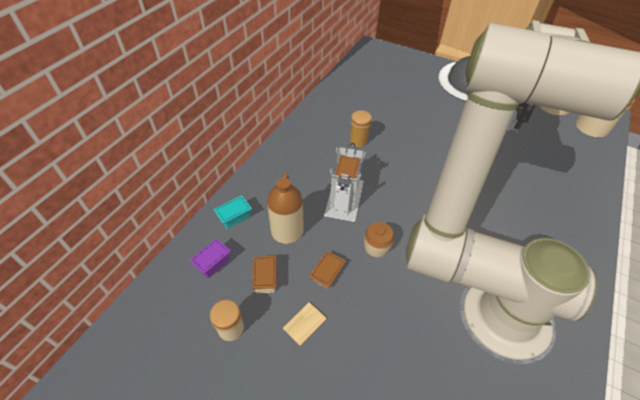

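The top view shows the short tub (277,250), the brown tall tub (242,203), the divider (225,256), the dispenser (370,221) with the flagon beside it at (300,187), and the crock at (328,281). The purple and turquoise look-alikes sit at the back. The side view agrees.

```bash
cat >> h.py <<'E'
def rect(w,col,ctr,z,rad=75,dz=6,px=None):
    m=(abs(w[...,2]-z)<dz)&(np.hypot(w[...,0]-ctr[0],w[...,1]-ctr[1])<rad)
    hsv=cv2.cvtColor(col,cv2.COLOR_RGB2HSV); m&=(hsv[...,1]>70)
    n,l,st,_=cv2.connectedComponentsWithStats(m.astype(np.uint8))
    if n<2: return None
    k=1+np.argmax(st[1:,4]); p=w[l==k]
    (c,s,a)=cv2.minAreaRect(p[:,:2].astype(np.float32))
    if s[0]>s[1]: a+=90; s=s[::-1]
    # a: angle of short side (object x) from world x; wrap to +-90
    a=(a+90)%180-90
    # uniform-density estimate as check
    mu=p[:,:2].mean(0); ev,V=np.linalg.eigh(np.cov((p[:,:2]-mu).T)); 
    a2=(np.degrees(np.arctan2(V[1,0],V[0,0]))+90)%180-90
    return dict(c=np.round(c,1),size=np.round(s,1),yaw=round(a,1),mean=mu.round(1),yaw2=round(a2,1),z=round(float(np.median(p[:,2])),1),n=len(p))
E
python3 - <<'E'
from h import *
for n in ["top","side"]:
    f=np.load(n+".npz")
    for k,c,z in [("short",(482,126),33),("tall",(614,227),51),("div",(456,286),9),("loaded",(552,-125),151)]:
        print(n,k,rect(f["w"],f["col"],c,z))
    w=f["w"]
    m=(w[...,2]>158)&(w[...,2]<185)&(np.hypot(w[...,0]-552,w[...,1]+115)<125)&(w[...,1]<-10)
    (c,s,a)=cv2.minAreaRect(w[m][:,:2].astype(np.float32)); print(n,"disp top",c,s,a,m.sum())
E
```

```text
top short {'c': array([476.4, 121.7]), 'size': array([63.5, 97.2]), 'yaw': -2.3, 'mean': array([476.5, 121.6]), 'yaw2': np.float64(-3.1), 'z': 32.9, 'n': 682}
top tall {'c': array([619.1, 223.9]), 'size': array([64.5, 96.9]), 'yaw': 31.8, 'mean': array([618.3, 223.8]), 'yaw2': np.float64(32.1), 'z': 50.9, 'n': 682}
top div {'c': array([459.7, 280.6]), 'size': array([65.4, 99.3]), 'yaw': -14.8, 'mean': array([458.7, 281.3]), 'yaw2': np.float64(-16.1), 'z': 8.7, 'n': 663}
top loaded {'c': array([ 558.2, -150.8]), 'size': array([63.2, 92.6]), 'yaw': 15.9, 'mean': array([ 558.2, -151.6]), 'yaw2': np.float64(16.7), 'z': 150.8, 'n': 738}
top disp top (556.8352661132812, -147.90602111816406) (87.06266784667969, 183.35902404785156) 16.219736099243164 417
side short {'c': array([480.3, 125.1]), 'size': array([64. , 99.1]), 'yaw': -2.1, 'mean': array([479.7, 126.4]), 'yaw2': np.float64(-1.8), 'z': 32.3, 'n': 718}
side tall {'c': array([622.4, 227.2]), 'size': array([ 63.2, 101.4]), 'yaw': 32.5, 'mean': array([621.1, 228.4]), 'yaw2': np.float64(32.0), 'z': 50.4, 'n': 757}
side div {'c': array([462.3, 282.7]), 'size': array([ 66.1, 101.8]), 'yaw': -12.7, 'mean': array([461.8, 285.9]), 'yaw2': np.float64(-14.9), 'z': 8.6, 'n': 903}
side loaded {'c': array([ 562.4, -151.5]), 'size': array([63.4, 86.5]), 'yaw': 16.5, 'mean': array([ 562.6, -153.6]), 'yaw2': np.float64(12.7), 'z': 150.3, 'n': 393}
side disp top (561.1052856445312, -144.8291778564453) (87.55943298339844, 185.3057861328125) 16.441837310791016 323
```

```bash
cat >> h.py <<'E'
def plan(x,y,z,yaw,s=None,step=55,turn=9.5):
    """straight path; yaw = world angle (deg) of tool y axis mod 180; prints rows to type"""
    s=s or sense(); q=s["ee_rot"]; Q=R.from_quat([q[1],q[2],q[3],q[0]]); M=Q.as_matrix()
    th=np.degrees(np.arctan2(M[1,1],M[0,1])); d=(yaw-th+90)%180-90
    D=np.array([x,y,z])-s["eef_pos"]; n=max(1,int(np.ceil(max(np.linalg.norm(D)/step,abs(d)/turn))))
    out=[]
    for i in range(n):
        t=np.radians(th+90+d*i/n); X=np.array([np.cos(t),np.sin(t),0]); Y=np.array([np.sin(t),-np.cos(t),0])
        v=D/n; out.append('{"tx":%.1f,"ty":%.1f,"tz":%.1f,"az":%.3f}'%(X@v,Y@v,-v[2],-np.radians(d)/n))
    print("from",s["eef_pos"].round(1),"th",round(th,1),"tiltz",M[:,2].round(3)); print("\n".join(out))
E
python3 - <<'E'
from h import *
c=cap("wrist"); print(np.array(c["mount"]).round(3).tolist(),c["fx"])
plan(545,-150,330,16.3)
E
```

```text
[[0.0, 0.962, 0.274, 70.198], [1.0, -0.0, 0.0, -0.852], [0.0, 0.274, -0.962, -178.027], [0.0, 0.0, 0.0, 1.0]] 297.54328264709625
from [ 181.4 -492.7  196.7] th -69.8 tiltz [-0.  0. -1.]
{"tx":46.0,"ty":-19.6,"tz":-13.3,"az":-0.150}
{"tx":48.4,"ty":-12.5,"tz":-13.3,"az":-0.150}
{"tx":49.7,"ty":-5.1,"tz":-13.3,"az":-0.150}
{"tx":49.9,"ty":2.4,"tz":-13.3,"az":-0.150}
{"tx":49.0,"ty":9.8,"tz":-13.3,"az":-0.150}
{"tx":47.0,"ty":17.1,"tz":-13.3,"az":-0.150}
{"tx":43.9,"ty":23.9,"tz":-13.3,"az":-0.150}
{"tx":39.8,"ty":30.2,"tz":-13.3,"az":-0.150}
{"tx":34.8,"ty":35.8,"tz":-13.3,"az":-0.150}
{"tx":29.1,"ty":40.6,"tz":-13.3,"az":-0.150}
```

```bash
python3 -m jog '[{"tx":46,"ty":-20,"tz":-13,"az":-0.15},{"tx":48,"ty":-12,"tz":-13,"az":-0.15},{"tx":50,"ty":-5,"tz":-13,"az":-0.15},{"tx":50,"ty":2,"tz":-13,"az":-0.15},{"tx":49,"ty":10,"tz":-13,"az":-0.15}]' 60
python3 -m jog '[{"tx":47,"ty":17,"tz":-13,"az":-0.15},{"tx":44,"ty":24,"tz":-13,"az":-0.15},{"tx":40,"ty":30,"tz":-13,"az":-0.15},{"tx":35,"ty":36,"tz":-13,"az":-0.15},{"tx":29,"ty":41,"tz":-13,"az":-0.15}]'
python3 -m jog '[{"tz":0}]'
cat > look.py <<'E'
import sys
from h import *
x,y,z,name=float(sys.argv[1]),float(sys.argv[2]),float(sys.argv[3]),sys.argv[4]
c=cap("wrist"); w=cloud(c); save(c,name+".png"); np.savez(name+".npz",w=w,col=c["color"])
print(c["s"]["eef_pos"].round(1),"t",c["s"]["time_s"]); print(rect(w,c["color"],(x,y),z,dz=7))
E
python3 look.py 560 -150 151 w1
python3 -c "
from h import *
f=np.load('w1.npz');w=f['w']
m=(w[...,2]>158)&(w[...,2]<185)&(np.hypot(w[...,0]-560,w[...,1]+150)<125)
print(cv2.minAreaRect(w[m][:,:2].astype(np.float32)),m.sum())
plan(478,123,300,-2.5)"
```

```text
[ 181.4 -492.7  196.7] t 1.25
None
((0.0, 0.0), (0.0, 0.0), 0.0) 0
from [ 181.4 -492.7  196.7] th -69.8 tiltz [ 0. -0. -1.]
{"tx":37.8,"ty":-36.6,"tz":-7.9,"az":-0.090}
{"tx":40.9,"ty":-33.0,"tz":-7.9,"az":-0.090}
{"tx":43.7,"ty":-29.2,"tz":-7.9,"az":-0.090}
{"tx":46.2,"ty":-25.1,"tz":-7.9,"az":-0.090}
{"tx":48.3,"ty":-20.8,"tz":-7.9,"az":-0.090}
{"tx":49.9,"ty":-16.4,"tz":-7.9,"az":-0.090}
{"tx":51.2,"ty":-11.8,"tz":-7.9,"az":-0.090}
{"tx":52.1,"ty":-7.2,"tz":-7.9,"az":-0.090}
{"tx":52.5,"ty":-2.4,"tz":-7.9,"az":-0.090}
{"tx":52.5,"ty":2.3,"tz":-7.9,"az":-0.090}
{"tx":52.1,"ty":7.0,"tz":-7.9,"az":-0.090}
{"tx":51.2,"ty":11.7,"tz":-7.9,"az":-0.090}
{"tx":50.0,"ty":16.3,"tz":-7.9,"az":-0.090}schema error: expected keys tx, ty, tz, ax, ay, az, jaw
schema error: expected keys tx, ty, tz, ax, ay, az, jaw
schema error: expected keys tx, ty, tz, ax, ay, az, jaw
```

View pics/w1.png

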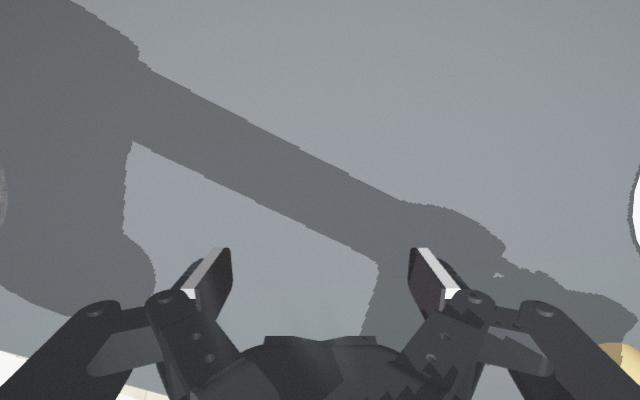

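The wrist camera's image-up direction is tool +x, with the fingers at the bottom around rows 250–300. I should therefore hover about 70 mm to tool −x of whatever I want to measure. Also, every row needs all 7 keys.

```bash
sed -i 's/"tz":%.1f,"az":%.3f}/"tz":%.1f,"ax":0,"ay":0,"az":%.3f,"jaw":-1}/' h.py; python3 -c "
from h import *
plan(580,-216,330,16.3)"
```

```text
from [ 181.4 -492.7  196.7] th -69.8 tiltz [ 0. -0. -1.]
{"tx":47.0,"ty":-12.2,"tz":-13.3,"ax":0,"ay":0,"az":-0.150,"jaw":-1}
{"tx":48.3,"ty":-5.0,"tz":-13.3,"ax":0,"ay":0,"az":-0.150,"jaw":-1}
{"tx":48.5,"ty":2.3,"tz":-13.3,"ax":0,"ay":0,"az":-0.150,"jaw":-1}
{"tx":47.6,"ty":9.5,"tz":-13.3,"ax":0,"ay":0,"az":-0.150,"jaw":-1}
{"tx":45.6,"ty":16.5,"tz":-13.3,"ax":0,"ay":0,"az":-0.150,"jaw":-1}
{"tx":42.6,"ty":23.1,"tz":-13.3,"ax":0,"ay":0,"az":-0.150,"jaw":-1}
{"tx":38.7,"ty":29.3,"tz":-13.3,"ax":0,"ay":0,"az":-0.150,"jaw":-1}
{"tx":33.9,"ty":34.7,"tz":-13.3,"ax":0,"ay":0,"az":-0.150,"jaw":-1}
{"tx":28.3,"ty":39.4,"tz":-13.3,"ax":0,"ay":0,"az":-0.150,"jaw":-1}
{"tx":22.1,"ty":43.2,"tz":-13.3,"ax":0,"ay":0,"az":-0.150,"jaw":-1}
```

```bash
python3 -m jog '[{"tx":47,"ty":-12,"tz":-13,"ax":0,"ay":0,"az":-0.15,"jaw":-1},{"tx":48,"ty":-5,"tz":-13,"ax":0,"ay":0,"az":-0.15,"jaw":-1},{"tx":48,"ty":2,"tz":-13,"ax":0,"ay":0,"az":-0.15,"jaw":-1},{"tx":48,"ty":9,"tz":-13,"ax":0,"ay":0,"az":-0.15,"jaw":-1},{"tx":46,"ty":16,"tz":-13,"ax":0,"ay":0,"az":-0.15,"jaw":-1}]' 60
python3 -m jog '[{"tx":43,"ty":23,"tz":-13,"ax":0,"ay":0,"az":-0.15,"jaw":-1},{"tx":39,"ty":29,"tz":-13,"ax":0,"ay":0,"az":-0.15,"jaw":-1},{"tx":34,"ty":35,"tz":-13,"ax":0,"ay":0,"az":-0.15,"jaw":-1},{"tx":28,"ty":39,"tz":-13,"ax":0,"ay":0,"az":-0.15,"jaw":-1},{"tx":22,"ty":43,"tz":-13,"ax":0,"ay":0,"az":-0.15,"jaw":-1}]'
python3 -m jog '[{"tx":0,"ty":0,"tz":0,"ax":0,"ay":0,"az":0,"jaw":-1},{"tx":0,"ty":0,"tz":0,"ax":0,"ay":0,"az":0,"jaw":-1}]'
python3 look.py 560 -150 151 w1
python3 -c "
from h import *
f=np.load('w1.npz');w=f['w']
m=(w[...,2]>158)&(w[...,2]<185)&(np.hypot(w[...,0]-560,w[...,1]+150)<125)
print(cv2.minAreaRect(w[m][:,:2].astype(np.float32)),m.sum())
plan(478,50,300,-2.5)"
```

```text
time_s: 1.92
eef_pos: [381.0, -352.5, 262.3]
ee_rot: [0.0, 0.851, 0.526, -0.0]
force: [0.8, -1.0, -0.2]
grip_width: 1.001
grip_force: 0.0
time_s: 2.55
eef_pos: [580.1, -214.1, 327.2]
ee_rot: [0.0, 0.599, 0.801, -0.0]
force: [0.3, -0.2, 0.4]
grip_width: 0.999
grip_force: 0.0
time_s: 2.8
eef_pos: [578.5, -215.5, 326.2]
ee_rot: [-0.0, 0.601, 0.799, -0.0]
force: [0.3, -0.6, -1.2]
grip_width: 0.999
grip_force: 0.0
[ 578.5 -215.5  326.2] t 2.8
{'c': array([ 561. , -150.9]), 'size': array([63.5, 97.7]), 'yaw': 16.2, 'mean': array([ 560.6, -149.4]), 'yaw2': np.float64(16.0), 'z': 150.9, 'n': 4711}
((560.7557373046875, -151.2982177734375), (87.72697448730469, 191.83143615722656), 16.231332778930664) 2954
from [ 578.3 -215.8  326.4] th 16.1 tiltz [-0.001  0.    -1.   ]
{"tx":47.2,"ty":-3.8,"tz":4.4,"ax":0,"ay":0,"az":0.054,"jaw":-1}
{"tx":46.9,"ty":-6.3,"tz":4.4,"ax":0,"ay":0,"az":0.054,"jaw":-1}
{"tx":46.5,"ty":-8.9,"tz":4.4,"ax":0,"ay":0,"az":0.054,"jaw":-1}
{"tx":46.0,"ty":-11.4,"tz":4.4,"ax":0,"ay":0,"az":0.054,"jaw":-1}
{"tx":45.3,"ty":-13.8,"tz":4.4,"ax":0,"ay":0,"az":0.054,"jaw":-1}
{"tx":44.5,"ty":-16.3,"tz":4.4,"ax":0,"ay":0,"az":0.054,"jaw":-1}
```

View pics/w1.png

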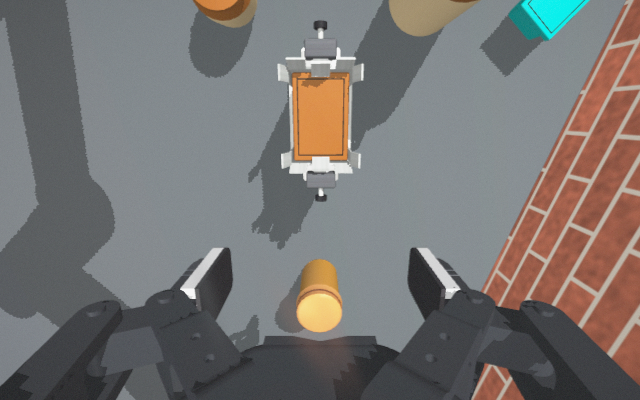

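The wrist picture shows the dispenser at (320,115) with the loaded lid centred in it. Lid and frame fits agree at about (561,−151), yaw 16.2°. Now to the short tub.

```bash
python3 -m jog '[{"tx":47,"ty":-4,"tz":4,"ax":0,"ay":0,"az":0.054,"jaw":-1},{"tx":47,"ty":-6,"tz":4,"ax":0,"ay":0,"az":0.054,"jaw":-1},{"tx":47,"ty":-9,"tz":4,"ax":0,"ay":0,"az":0.054,"jaw":-1},{"tx":46,"ty":-11,"tz":4,"ax":0,"ay":0,"az":0.054,"jaw":-1},{"tx":45,"ty":-14,"tz":4,"ax":0,"ay":0,"az":0.054,"jaw":-1}]'
python3 -m jog '[{"tx":44,"ty":-16,"tz":10,"ax":0,"ay":0,"az":0.054,"jaw":-1},{"tx":0,"ty":0,"tz":0,"ax":0,"ay":0,"az":0,"jaw":-1},{"tx":0,"ty":0,"tz":0,"ax":0,"ay":0,"az":0,"jaw":-1}]'
python3 look.py 478 123 33 w2
python3 -c "
from h import *
w=np.load('w2.npz');print(rect(w['w'],w['col'],(460,284),9,dz=5),rect(w['w'],w['col'],(620,225),51,dz=5))
plan(478,123,120,-2.5)"
```

```text
time_s: 3.48
eef_pos: [493.8, 6.7, 306.6]
ee_rot: [0.0, 0.704, 0.71, -0.0]
force: [-0.2, 0.5, 0.7]
grip_width: 0.999
grip_force: 0.0
time_s: 3.85
eef_pos: [478.6, 49.1, 296.9]
ee_rot: [0.0, 0.722, 0.692, 0.0]
force: [-0.1, -0.8, -0.4]
grip_width: 1.002
grip_force: 0.0
[478.6  49.1 296.9] t 3.85
{'c': array([479.1, 123.6]), 'size': array([63.7, 97.5]), 'yaw': -2.4, 'mean': array([479.1, 124.6]), 'yaw2': np.float64(-2.6), 'z': 32.9, 'n': 3157}
{'c': array([449.6, 238.2]), 'size': array([ 5.6, 62.9]), 'yaw': 75.9, 'mean': array([448.7, 236.7]), 'yaw2': np.float64(75.6), 'z': 8.2, 'n': 104} {'c': array([621.1, 225.5]), 'size': array([64.3, 98.1]), 'yaw': 32.6, 'mean': array([621.8, 217.9]), 'yaw2': np.float64(52.3), 'z': 51.0, 'n': 3559}
from [478.8  48.9 296.8] th -2.5 tiltz [ 0. -0. -1.]
{"tx":18.5,"ty":-1.0,"tz":44.2,"ax":0,"ay":0,"az":-0.000,"jaw":-1}
{"tx":18.5,"ty":-1.0,"tz":44.2,"ax":0,"ay":0,"az":-0.000,"jaw":-1}
{"tx":18.5,"ty":-1.0,"tz":44.2,"ax":0,"ay":0,"az":-0.000,"jaw":-1}
{"tx":18.5,"ty":-1.0,"tz":44.2,"ax":0,"ay":0,"az":-0.000,"jaw":-1}
```

View pics/w2.png

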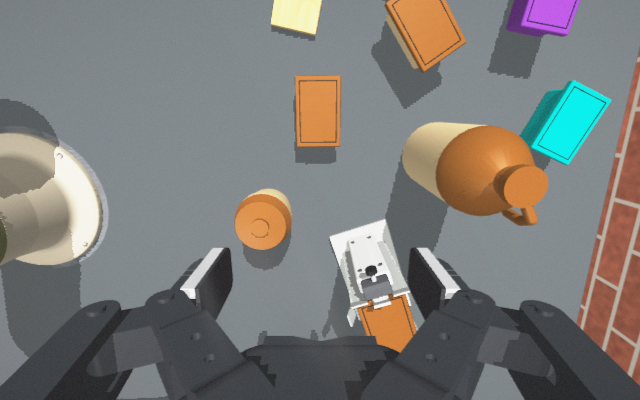

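Short tub at (317,110), measured at (479,123.6), yaw −2.4°; crock at (262,215) and flagon at (490,170) are clear. Descending to grasp.

```bash
python3 -m jog '[{"tx":19,"ty":-1,"tz":44,"ax":0,"ay":0,"az":0,"jaw":-1},{"tx":19,"ty":-1,"tz":44,"ax":0,"ay":0,"az":0,"jaw":-1},{"tx":19,"ty":0,"tz":44,"ax":0,"ay":0,"az":0,"jaw":-1},{"tx":18,"ty":-1,"tz":44,"ax":0,"ay":0,"az":0,"jaw":-1},{"tx":0,"ty":0,"tz":45,"ax":0,"ay":0,"az":0,"jaw":-1}]'
python3 -m jog '[{"tx":0,"ty":0,"tz":45,"ax":0,"ay":0,"az":0,"jaw":-1},{"tx":0,"ty":0,"tz":25,"ax":0,"ay":0,"az":0,"jaw":-1},{"tx":0,"ty":0,"tz":0,"ax":0,"ay":0,"az":0,"jaw":1},{"tx":0,"ty":0,"tz":0,"ax":0,"ay":0,"az":0,"jaw":1},{"tx":0,"ty":0,"tz":0,"ax":0,"ay":0,"az":0,"jaw":1}]' 60
python3 -m jog '[{"tx":0,"ty":0,"tz":0,"ax":0,"ay":0,"az":0,"jaw":1},{"tx":0,"ty":0,"tz":0,"ax":0,"ay":0,"az":0,"jaw":1}]'
python3 -c "
from h import *
s=sense();s['eef_pos'][2]=240;plan(561,-151,240,16.2,s)"
```

```text
time_s: 4.53
eef_pos: [479.3, 124.9, 74.3]
ee_rot: [0.0, 0.722, 0.692, 0.0]
force: [1.0, -0.3, -0.3]
grip_width: 1.001
grip_force: 0.0
time_s: 5.15
eef_pos: [479.7, 125.0, 6.9]
ee_rot: [0.001, 0.722, 0.692, 0.001]
force: [-0.3, -0.5, -0.4]
grip_width: 0.377
grip_force: 0.0
time_s: 5.4
eef_pos: [479.0, 125.2, 6.1]
ee_rot: [0.0, 0.722, 0.692, 0.0]
force: [-0.8, -1.1, 0.4]
grip_width: -0.003
grip_force: 0.0
from [479.  125.2 240. ] th -2.4 tiltz [ 0.001 -0.    -1.   ]
{"tx":-45.4,"ty":15.6,"tz":-0.0,"ax":0,"ay":0,"az":-0.054,"jaw":-1}
{"tx":-46.2,"ty":13.1,"tz":-0.0,"ax":0,"ay":0,"az":-0.054,"jaw":-1}
{"tx":-46.8,"ty":10.6,"tz":-0.0,"ax":0,"ay":0,"az":-0.054,"jaw":-1}
{"tx":-47.3,"ty":8.0,"tz":-0.0,"ax":0,"ay":0,"az":-0.054,"jaw":-1}
{"tx":-47.7,"ty":5.5,"tz":-0.0,"ax":0,"ay":0,"az":-0.054,"jaw":-1}
{"tx":-47.9,"ty":2.9,"tz":-0.0,"ax":0,"ay":0,"az":-0.054,"jaw":-1}
```

The gripper shut on nothing; looking.

```bash
python3 -c "
from h import *
a=cap('wrist');b=cap('side')
cv2.imwrite('pics/g1.png',cv2.cvtColor(np.hstack([a['color'][:,120:520],cv2.resize(b['color'][180:380,170:370],(400,400))]),cv2.COLOR_RGB2BGR))
w=cloud(b);print(rect(w,b['color'],(479,124),32));w=cloud(a);print(rect(w,a['color'],(479,124),32))"
```

```text
{'c': array([480.5, 137.2]), 'size': array([63.9, 73.9]), 'yaw': -1.9, 'mean': array([478.5, 145.8]), 'yaw2': np.float64(-57.1), 'z': 32.1, 'n': 427}
{'c': array([479.7, 136.3]), 'size': array([64.4, 72. ]), 'yaw': -2.2, 'mean': array([480. , 145.5]), 'yaw2': np.float64(85.0), 'z': 32.8, 'n': 11278}
```

View pics/g1.png

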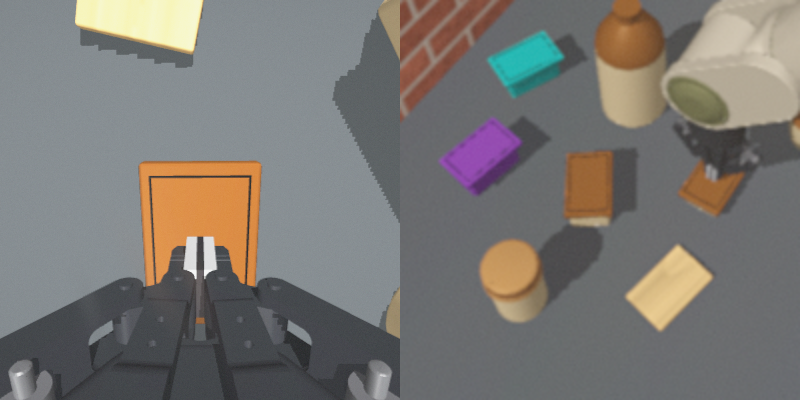

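```bash
python3 -c "
from h import *
a=cap('wrist');print(a['s']['eef_pos'],a['s']['force'],a['s']['grip_width']);w=cloud(a)
for u,v in [(310,240),(310,255),(310,268),(330,240),(330,268),(320,230),(320,245),(300,260),(340,260),(270,200),(320,320)]: print(u,v,w[v,u].round(1),a['depth'][v,u])
m=np.linalg.inv(np.array(a['mount']))@[0,0,0,1];print('TCP px',a['cx']+a['fx']*m[0]/-m[2],a['cy']-a['fy']*m[1]/-m[2])"
```

```text
[478.89275577 125.22455761   5.86116434] [-0.03605882 -0.31383644 -0.26562359] -0.0011359165102341694
310 240 [474.7 137.   49.3] 145.6134
310 255 [475.2 137.6  66.6] 128.90265
310 268 [475.6 138.   78.7] 117.1529
330 240 [484.4 137.2  50.7] 144.17517
330 268 [483.5 137.2  77.8] 118.08069
320 230 [479.6 135.5  32.8] 161.86873
320 245 [479.6 137.2  55.9] 139.16103
300 260 [470.3 132.9  61.8] 134.76645
340 260 [488.4 132.6  62.6] 133.92085
270 200 [454.2 154.   34.4] 155.55467
320 320 [477.2  78.2  33.2] 177.26329
TCP px 319.54357646967657 229.21490005921703
```

```bash
cat > tips.py <<'E'
from h import *
a=cap('wrist'); d=a['depth']; v,u=np.indices(d.shape)
p=np.stack([(u-a["cx"])/a["fx"]*d,-(v-a["cy"])/a["fy"]*d,-d,np.ones_like(d)],-1)@np.array(a['mount']).T
m=(d>60)&(d<200)&(abs(p[...,0])<30)&(p[...,2]<5)&(p[...,2]>-75)&(abs(p[...,1])<65)
q=p[m][:,:3]; i=np.argsort(-q[:,2])[:2000:200]; print(a['s']['eef_pos'].round(1),a['s']['grip_width'],a['s']['time_s']); print(m.sum()); print(q[i].round(1))
print('y range near tips',[q[(q[:,1]*k>0)&(q[:,2]>q[:,2].max()-15)][:,1].round(1).tolist()[:3] for k in(1,-1)])
E
python3 -m jog '[{"tx":0,"ty":0,"tz":-50,"ax":0,"ay":0,"az":0,"jaw":1},{"tx":0,"ty":0,"tz":-50,"ax":0,"ay":0,"az":0,"jaw":1},{"tx":0,"ty":0,"tz":0,"ax":0,"ay":0,"az":0,"jaw":1}]'; python3 tips.py
python3 -m jog '[{"tx":0,"ty":0,"tz":0,"ax":0,"ay":0,"az":0,"jaw":-1},{"tx":0,"ty":0,"tz":0,"ax":0,"ay":0,"az":0,"jaw":-1},{"tx":0,"ty":0,"tz":0,"ax":0,"ay":0,"az":0,"jaw":-1},{"tx":0,"ty":0,"tz":0,"ax":0,"ay":0,"az":0,"jaw":-1}]'; python3 tips.py; python3 look.py 479 124 33 w3
```

```text
time_s: 5.92
eef_pos: [480.7, 125.3, 108.9]
ee_rot: [0.002, 0.722, 0.692, 0.003]
force: [-0.9, -0.1, 0.4]
grip_width: 0.005
grip_force: 0.0
[480.7 125.3 108.9] 0.004759426094894936 5.925
2133
[[ 11.4   0.7 -39.1]
 [ 12.   -3.2 -45.5]
 [ 11.9   1.6 -49.8]
 [ 12.    4.8 -53.3]
 [ 12.2  -3.4 -56.8]
 [ 11.9  -1.1 -60.2]
 [ 12.   -6.2 -63.2]
 [ 12.2  -3.6 -66.2]
 [ 12.2   3.4 -71.3]
 [-10.1   1.  -72.7]]
y range near tips [[0.2, 0.7, 1.2], [-6.3, -5.8, -5.3]]
time_s: 6.48
eef_pos: [478.7, 125.2, 105.4]
ee_rot: [-0.0, 0.722, 0.692, -0.0]
force: [0.7, 0.0, 0.6]
grip_width: 0.846
grip_force: 0.0
[478.7 125.2 105.4] 0.8459353219139095 6.475
3263
[[  6.9 -36.5 -42.5]
 [ -8.   36.1 -48.5]
 [ -3.7  36.1 -51.1]
 [  8.  -48.1 -53.4]
 [  5.5  36.3 -55.5]
 [  5.1  35.8 -57.4]
 [  7.6 -48.4 -59.3]
 [ -2.4  36.3 -61. ]
 [ 10.9 -36.2 -62.8]
 [ 11.7  41.1 -64.4]]
y range near tips [[35.9, 36.1, 36.3], [-42.7, -42.3, -42.1]]
[478.7 125.2 105.5] t 6.525
{'c': array([479. , 123.7]), 'size': array([63.9, 97.2]), 'yaw': -2.2, 'mean': array([479.2, 126.4]), 'yaw2': np.float64(-2.1), 'z': 32.8, 'n': 7714}
```

The measurement shows the real fingertips sit about 40 mm behind the reported TCP: tool z ≈ −40 shut, ≈ −46 when nearly open. So I descend 40 mm lower, checking the force on the way.

```bash
python3 -m jog '[{"tx":-1.5,"ty":0,"tz":45,"ax":0,"ay":0,"az":0,"jaw":-1},{"tx":0,"ty":0,"tz":45,"ax":0,"ay":0,"az":0,"jaw":-1},{"tx":0,"ty":0,"tz":20,"ax":0,"ay":0,"az":0,"jaw":-1},{"tx":0,"ty":0,"tz":10,"ax":0,"ay":0,"az":0,"jaw":-1}]'
python3 -m jog '[{"tx":0,"ty":0,"tz":10,"ax":0,"ay":0,"az":0,"jaw":-1},{"tx":0,"ty":0,"tz":9,"ax":0,"ay":0,"az":0,"jaw":-1},{"tx":0,"ty":0,"tz":0,"ax":0,"ay":0,"az":0,"jaw":1},{"tx":0,"ty":0,"tz":0,"ax":0,"ay":0,"az":0,"jaw":1},{"tx":0,"ty":0,"tz":0,"ax":0,"ay":0,"az":0,"jaw":1}]' 60
```

```text
time_s: 7.08
eef_pos: [478.4, 123.7, -15.2]
ee_rot: [-0.0, 0.722, 0.692, -0.0]
force: [-0.4, 0.8, 0.5]
grip_width: 0.999
grip_force: 0.0
time_s: 7.7
eef_pos: [479.1, 123.7, -32.8]
ee_rot: [0.0, 0.722, 0.692, 0.0]
force: [-0.2, -0.6, 1.7]
grip_width: 0.734
grip_force: 66.1
```

```bash
sed -i 's/"jaw":-1}/"jaw":1}/' h.py; python3 -m jog '[{"tx":0,"ty":0,"tz":-30,"ax":0,"ay":0,"az":0,"jaw":1},{"tx":0,"ty":0,"tz":-58,"ax":0,"ay":0,"az":0,"jaw":1},{"tx":0,"ty":0,"tz":-58,"ax":0,"ay":0,"az":0,"jaw":1},{"tx":0,"ty":0,"tz":-58,"ax":0,"ay":0,"az":0,"jaw":1},{"tx":0,"ty":0,"tz":0,"ax":0,"ay":0,"az":0,"jaw":1}]'
python3 -c "
from h import *
s=sense();plan(561,-151,172,16.2,s)"
```

```text
time_s: 8.32
eef_pos: [480.6, 123.8, 174.7]
ee_rot: [0.003, 0.722, 0.692, 0.003]
force: [-0.3, 1.0, -3.1]
grip_width: 0.738
grip_force: 66.8
from [480.6 123.8 174.7] th -2.4 tiltz [ 0.008  0.    -1.   ]
{"tx":-45.2,"ty":15.3,"tz":0.4,"ax":0,"ay":0,"az":-0.054,"jaw":1}
{"tx":-46.0,"ty":12.8,"tz":0.4,"ax":0,"ay":0,"az":-0.054,"jaw":1}
{"tx":-46.6,"ty":10.3,"tz":0.4,"ax":0,"ay":0,"az":-0.054,"jaw":1}
{"tx":-47.1,"ty":7.8,"tz":0.4,"ax":0,"ay":0,"az":-0.054,"jaw":1}
{"tx":-47.4,"ty":5.2,"tz":0.4,"ax":0,"ay":0,"az":-0.054,"jaw":1}
{"tx":-47.6,"ty":2.7,"tz":0.4,"ax":0,"ay":0,"az":-0.054,"jaw":1}
```

```bash
python3 -m jog '[{"tx":-45,"ty":15,"tz":0,"ax":0,"ay":0,"az":-0.054,"jaw":1},{"tx":-46,"ty":13,"tz":0,"ax":0,"ay":0,"az":-0.054,"jaw":1},{"tx":-47,"ty":10,"tz":0,"ax":0,"ay":0,"az":-0.054,"jaw":1},{"tx":-47,"ty":8,"tz":0,"ax":0,"ay":0,"az":-0.054,"jaw":1},{"tx":-47,"ty":5,"tz":0,"ax":0,"ay":0,"az":-0.054,"jaw":1}]'
python3 -m jog '[{"tx":-48,"ty":4,"tz":0,"ax":0,"ay":0,"az":-0.054,"jaw":1},{"tx":0,"ty":0,"tz":0,"ax":0,"ay":0,"az":0,"jaw":1},{"tx":0,"ty":0,"tz":0,"ax":0,"ay":0,"az":0,"jaw":1},{"tx":0,"ty":0,"tz":0,"ax":0,"ay":0,"az":0,"jaw":1}]'
python3 -c "
from h import *
c=cap('wrist');save(c,'d1.png');w=cloud(c)
z=sense()['eef_pos'][2]
np.savez('d1.npz',w=w,col=c['color'])
print(rect(w,c['color'],(561,-140),z+65))
plan(561,-151,150,16.2)"
```

```text
time_s: 8.95
eef_pos: [544.8, -106.4, 169.0]
ee_rot: [-0.001, 0.621, 0.783, -0.0]
force: [0.6, 0.5, -1.8]
grip_width: 0.737
grip_force: 66.7
time_s: 9.45
eef_pos: [559.6, -149.8, 170.3]
ee_rot: [-0.0, 0.6, 0.8, -0.0]
force: [-0.4, 1.0, -1.6]
grip_width: 0.738
grip_force: 66.8
{'c': array([ 558.3, -143.5]), 'size': array([51.7, 70. ]), 'yaw': 16.6, 'mean': array([ 557.3, -140.2]), 'yaw2': np.float64(16.4), 'z': 235.9, 'n': 17527}
from [ 559.7 -149.9  170.6] th 16.2 tiltz [-0.  0. -1.]
{"tx":-1.4,"ty":1.0,"tz":20.6,"ax":0,"ay":0,"az":0.000,"jaw":1}
```

View pics/d1.png

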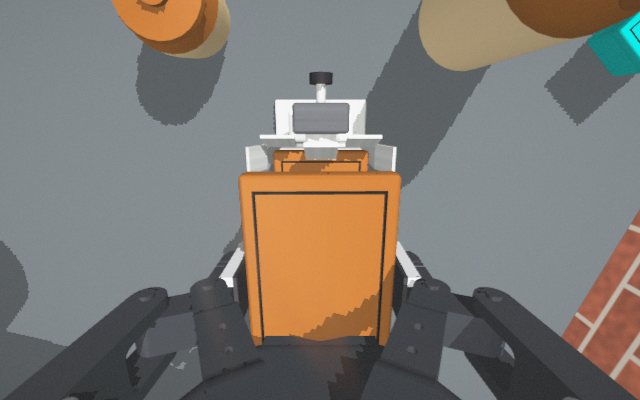

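Held tub is laterally aligned with the well (tub centre column ≈320, catch at 321). Lowering.

```bash
python3 -m jog '[{"tx":-1.4,"ty":1,"tz":20,"ax":0,"ay":0,"az":0,"jaw":1},{"tx":0,"ty":0,"tz":20,"ax":0,"ay":0,"az":0,"jaw":1},{"tx":0,"ty":0,"tz":10,"ax":0,"ay":0,"az":0,"jaw":1},{"tx":0,"ty":0,"tz":6,"ax":0,"ay":0,"az":0,"jaw":1}]'
python3 -m jog '[{"tx":0,"ty":0,"tz":6,"ax":0,"ay":0,"az":0,"jaw":1},{"tx":0,"ty":0,"tz":4,"ax":0,"ay":0,"az":0,"jaw":1}]'
```

```text
time_s: 10.0
eef_pos: [561.2, -151.5, 114.9]
ee_rot: [-0.0, 0.6, 0.8, 0.0]
force: [-2.2, 3.6, 4.7]
grip_width: 0.737
grip_force: 67.2
time_s: 10.25
eef_pos: [561.5, -151.8, 105.2]
ee_rot: [0.0, 0.601, 0.8, 0.0]
force: [-2.2, 4.0, 5.2]
grip_width: 0.737
grip_force: 67.4
```

```bash
python3 -m jog '[{"tx":1,"ty":-0.5,"tz":6,"ax":0,"ay":0,"az":0,"jaw":1},{"tx":0,"ty":0,"tz":5,"ax":0,"ay":0,"az":0,"jaw":1}]'
python3 -m jog '[{"tx":0,"ty":0,"tz":4,"ax":0,"ay":0,"az":0,"jaw":1},{"tx":0,"ty":0,"tz":4,"ax":0,"ay":0,"az":0,"jaw":1}]'
```

```text
time_s: 10.5
eef_pos: [561.8, -152.0, 95.9]
ee_rot: [0.002, 0.601, 0.799, 0.0]
force: [-2.0, 0.7, 7.4]
grip_width: 0.736
grip_force: 67.6
time_s: 10.75
eef_pos: [561.7, -152.0, 86.9]
ee_rot: [0.002, 0.601, 0.799, 0.0]
force: [0.5, -0.2, 7.1]
grip_width: 0.739
grip_force: 67.5
```

```bash
python3 -m jog '[{"tx":0,"ty":0,"tz":3,"ax":0,"ay":0,"az":0,"jaw":1},{"tx":0,"ty":0,"tz":2,"ax":0,"ay":0,"az":0,"jaw":1},{"tx":0,"ty":0,"tz":1.5,"ax":0,"ay":0,"az":0,"jaw":1},{"tx":0,"ty":0,"tz":0,"ax":0,"ay":0,"az":0,"jaw":1}]'
cat > disp.py <<'E'
import sys
from h import *
c=cap('wrist');w=cloud(c);save(c,sys.argv[1]+'.png')
hsv=cv2.cvtColor(c['color'],cv2.COLOR_RGB2HSV)
P=(w-[561,-151,0]);a=np.radians(16.2);lx=P[...,0]*np.cos(a)+P[...,1]*np.sin(a);ly=-P[...,0]*np.sin(a)+P[...,1]*np.cos(a)
m=(abs(lx)<25)&(abs(ly)<40)&(hsv[...,1]>70)&(w[...,2]>100)&(w[...,2]<190)
q=np.c_[lx[m],ly[m],np.ones(m.sum())];k,*_=np.linalg.lstsq(q,w[...,2][m],rcond=None);print('lid plane',k.round(3),m.sum(),c['s']['time_s'])
for s in(1,-1):
    for lo,hi in((38,43),(43,46),(46,50)):
        m=(abs(lx)<8)&(ly*s>lo)&(ly*s<hi);print(s,lo,hi,np.nanmedian(w[...,2][m]).round(1) if m.any() else None,m.sum())
E
python3 disp.py e1
```

```text
time_s: 11.25
eef_pos: [561.6, -152.0, 80.3]
ee_rot: [0.002, 0.601, 0.799, 0.0]
force: [2.1, -1.2, 4.6]
grip_width: 0.737
grip_force: 67.4
lid plane [3.00000e-03 0.00000e+00 1.45923e+02] 17014 11.25
1 38 43 146.0 409
1 43 46 154.5 134
1 46 50 161.7 288
-1 38 43 None 0
-1 43 46 None 0
-1 46 50 None 0
```

The lid sits at z≈145 and the +y nose is over it. Releasing and checking.

```bash
python3 -m jog '[{"tx":0,"ty":0,"tz":0,"ax":0,"ay":0,"az":0,"jaw":-1},{"tx":0,"ty":0,"tz":0,"ax":0,"ay":0,"az":0,"jaw":-1},{"tx":0,"ty":0,"tz":0,"ax":0,"ay":0,"az":0,"jaw":-1},{"tx":0,"ty":0,"tz":-40,"ax":0,"ay":0,"az":0,"jaw":-1},{"tx":0,"ty":0,"tz":-55,"ax":0,"ay":0,"az":0,"jaw":-1}]'
python3 -m jog '[{"tx":-30,"ty":0,"tz":-50,"ax":0,"ay":0,"az":0,"jaw":-1},{"tx":-35,"ty":0,"tz":-50,"ax":0,"ay":0,"az":0,"jaw":-1},{"tx":0,"ty":0,"tz":0,"ax":0,"ay":0,"az":0,"jaw":-1}]'
python3 disp.py e2
python3 -c "
from h import *
c=cap('top');w=cloud(c);print(rect(w,c['color'],(558,-151),151))
plan(462,212,250,-15)"
```

```text
time_s: 11.92
eef_pos: [559.7, -150.9, 174.2]
ee_rot: [-0.002, 0.601, 0.799, -0.0]
force: [0.6, -0.0, 0.5]
grip_width: 0.998
grip_force: 0.0
time_s: 12.3
eef_pos: [579.6, -216.2, 277.7]
ee_rot: [0.004, 0.602, 0.799, 0.0]
force: [0.7, -0.2, -1.1]
grip_width: 1.001
grip_force: 0.0
lid plane [  0.      0.    150.957] 4288 12.3
1 38 43 151.0 91
1 43 46 154.2 83
1 46 50 161.5 113
-1 38 43 151.2 73
-1 43 46 154.2 62
-1 46 50 162.8 124
{'c': array([ 559.6, -153.7]), 'size': array([63.4, 99.1]), 'yaw': 16.0, 'mean': array([ 561.1, -145.5]), 'yaw2': np.float64(37.6), 'z': 151.0, 'n': 641}
from [ 578.4 -213.7  273.5] th 16.1 tiltz [-0.001  0.001 -1.   ]
{"tx":49.0,"ty":0.7,"tz":2.6,"ax":0,"ay":0,"az":0.060,"jaw":1}
{"tx":49.0,"ty":-2.2,"tz":2.6,"ax":0,"ay":0,"az":0.060,"jaw":1}
{"tx":48.8,"ty":-5.2,"tz":2.6,"ax":0,"ay":0,"az":0.060,"jaw":1}
{"tx":48.4,"ty":-8.1,"tz":2.6,"ax":0,"ay":0,"az":0.060,"jaw":1}
{"tx":47.8,"ty":-11.0,"tz":2.6,"ax":0,"ay":0,"az":0.060,"jaw":1}
{"tx":47.0,"ty":-13.9,"tz":2.6,"ax":0,"ay":0,"az":0.060,"jaw":1}
{"tx":46.1,"ty":-16.7,"tz":2.6,"ax":0,"ay":0,"az":0.060,"jaw":1}
{"tx":45.0,"ty":-19.4,"tz":2.6,"ax":0,"ay":0,"az":0.060,"jaw":1}
{"tx":43.8,"ty":-22.1,"tz":2.6,"ax":0,"ay":0,"az":0.060,"jaw":1}
```

Lid flat at 151 with both noses over it: step 1 done. On to the divider.

```bash
python3 -m jog '[{"tx":49,"ty":1,"tz":3,"ax":0,"ay":0,"az":0.06,"jaw":-1},{"tx":49,"ty":-2,"tz":3,"ax":0,"ay":0,"az":0.06,"jaw":-1},{"tx":49,"ty":-5,"tz":3,"ax":0,"ay":0,"az":0.06,"jaw":-1},{"tx":48,"ty":-8,"tz":3,"ax":0,"ay":0,"az":0.06,"jaw":-1},{"tx":48,"ty":-11,"tz":3,"ax":0,"ay":0,"az":0.06,"jaw":-1}]'
python3 -m jog '[{"tx":47,"ty":-14,"tz":3,"ax":0,"ay":0,"az":0.06,"jaw":-1},{"tx":46,"ty":-17,"tz":3,"ax":0,"ay":0,"az":0.06,"jaw":-1},{"tx":45,"ty":-19,"tz":3,"ax":0,"ay":0,"az":0.06,"jaw":-1},{"tx":44,"ty":-22,"tz":3,"ax":0,"ay":0,"az":0.06,"jaw":-1},{"tx":0,"ty":0,"tz":0,"ax":0,"ay":0,"az":0,"jaw":-1}]'
python3 look.py 461 283 9 w4
python3 -c "
from h import *
f=np.load('w4.npz');print(rect(f['w'],f['col'],(461,283),9,dz=3))
plan(462,283,20,-15)"
```

```text
time_s: 13.02
eef_pos: [512.8, 25.2, 257.7]
ee_rot: [-0.001, 0.714, 0.7, -0.001]
force: [0.9, 0.1, -0.2]
grip_width: 0.999
grip_force: 0.0
time_s: 13.65
eef_pos: [460.1, 214.8, 245.7]
ee_rot: [-0.001, 0.791, 0.612, -0.001]
force: [0.8, -0.6, 0.5]
grip_width: 0.998
grip_force: 0.0
[460.1 214.8 245.7] t 13.65
{'c': array([476.3, 287.9]), 'size': array([23.7, 80.7]), 'yaw': -18.4, 'mean': array([477.7, 292. ]), 'yaw2': np.float64(-23.7), 'z': 8.9, 'n': 589}
{'c': array([476.3, 287.9]), 'size': array([23.7, 80.7]), 'yaw': -18.4, 'mean': array([477.7, 292. ]), 'yaw2': np.float64(-23.7), 'z': 8.9, 'n': 589}
from [460.9 213.3 246. ] th -14.6 tiltz [-0.002 -0.001 -1.   ]
{"tx":13.6,"ty":-3.3,"tz":45.2,"ax":0,"ay":0,"az":0.001,"jaw":1}
{"tx":13.5,"ty":-3.3,"tz":45.2,"ax":0,"ay":0,"az":0.001,"jaw":1}
{"tx":13.5,"ty":-3.3,"tz":45.2,"ax":0,"ay":0,"az":0.001,"jaw":1}
{"tx":13.5,"ty":-3.4,"tz":45.2,"ax":0,"ay":0,"az":0.001,"jaw":1}
{"tx":13.5,"ty":-3.4,"tz":45.2,"ax":0,"ay":0,"az":0.001,"jaw":1}
```

```bash
sed -i 's/m&=(hsv\[...,1\]>70)/m\&=(hsv[...,1]>sat)/; s/dz=6,px=None/dz=6,sat=70/' h.py
python3 -c "
from h import *
f=np.load('w4.npz')
for s in (30,45,55): print(s,rect(f['w'],f['col'],(461,283),9,sat=s,dz=4))"
```

```text
30 {'c': array([460.7, 283.7]), 'size': array([64.1, 96.2]), 'yaw': -14.7, 'mean': array([461.3, 285.1]), 'yaw2': np.float64(-14.4), 'z': 8.9, 'n': 3532}
45 {'c': array([460.7, 283.7]), 'size': array([64.1, 96.2]), 'yaw': -14.7, 'mean': array([461.3, 285.1]), 'yaw2': np.float64(-14.4), 'z': 8.9, 'n': 3532}
55 {'c': array([460.8, 283.7]), 'size': array([63.9, 96.2]), 'yaw': -14.7, 'mean': array([461.8, 285.4]), 'yaw2': np.float64(-17.6), 'z': 8.9, 'n': 3195}
```

```bash
python3 -m jog '[{"tx":14,"ty":-3,"tz":45,"ax":0,"ay":0,"az":0,"jaw":-1},{"tx":14,"ty":-4,"tz":45,"ax":0,"ay":0,"az":0,"jaw":-1},{"tx":14,"ty":-4,"tz":45,"ax":0,"ay":0,"az":0,"jaw":-1},{"tx":13,"ty":-3,"tz":45,"ax":0,"ay":0,"az":0,"jaw":-1},{"tx":13,"ty":-4,"tz":45,"ax":0,"ay":0,"az":0,"jaw":-1}]'
python3 -m jog '[{"tx":0,"ty":0,"tz":35,"ax":0,"ay":0,"az":0,"jaw":-1},{"tx":0,"ty":0,"tz":15,"ax":0,"ay":0,"az":0,"jaw":-1},{"tx":0,"ty":0,"tz":0,"ax":0,"ay":0,"az":0,"jaw":-1}]'
python3 -c "
from h import *
plan(461,283.5,-40,-14.7)"; python3 tips.py
```

```text
time_s: 14.32
eef_pos: [462.1, 281.7, 20.3]
ee_rot: [-0.0, 0.792, 0.61, -0.0]
force: [0.5, 0.7, -0.1]
grip_width: 0.996
grip_force: 0.0
time_s: 14.7
eef_pos: [462.2, 281.8, -28.1]
ee_rot: [-0.0, 0.792, 0.61, -0.001]
force: [-0.2, 0.1, 0.8]
grip_width: 1.001
grip_force: 0.0
from [462.2 281.8 -28.1] th -14.8 tiltz [-0.001 -0.    -1.   ]
{"tx":1.4,"ty":-1.6,"tz":11.9,"ax":0,"ay":0,"az":-0.002,"jaw":1}
[462.2 281.8 -28.1] 1.0006433994075423 14.7
24928
[[ 29.4 -36.9 -26.7]
 [ 29.1  40.9 -27.7]
 [-13.5  49.  -27.9]
 [  7.2  41.3 -28. ]
 [ 11.9 -53.9 -28.1]
 [ 21.  -46.6 -28.2]
 [-13.3 -49.4 -28.2]
 [  1.4  61.4 -28.3]
 [-17.7  41.9 -28.3]
 [  3.8 -53.9 -28.4]]
y range near tips [[32.9, 33.9, 34.5], [-64.6, -63.9, -63.5]]
```

```bash
python3 -m jog '[{"tx":1.5,"ty":-1.5,"tz":8,"ax":0,"ay":0,"az":0,"jaw":-1},{"tx":0,"ty":0,"tz":4,"ax":0,"ay":0,"az":0,"jaw":-1},{"tx":0,"ty":0,"tz":0,"ax":0,"ay":0,"az":0,"jaw":-0.45},{"tx":0,"ty":0,"tz":0,"ax":0,"ay":0,"az":0,"jaw":-0.45}]' 40
python3 -m jog '[{"tx":0,"ty":0,"tz":0,"ax":0,"ay":0,"az":0,"jaw":1},{"tx":0,"ty":0,"tz":0,"ax":0,"ay":0,"az":0,"jaw":1},{"tx":0,"ty":0,"tz":0,"ax":0,"ay":0,"az":0,"jaw":1}]' 50
```

```text
time_s: 15.25
eef_pos: [461.4, 284.4, -39.3]
ee_rot: [0.0, 0.792, 0.61, 0.0]
force: [-1.9, -1.1, 4.3]
grip_width: 0.734
grip_force: 42.7
time_s: 15.62
eef_pos: [461.4, 284.3, -39.2]
ee_rot: [0.0, 0.792, 0.61, 0.0]
force: [-1.8, -0.6, 5.1]
grip_width: 0.726
grip_force: 53.5
```

Board gripped (62 mm) with the tips just touching the counter. Lifting.

```bash
python3 -m jog '[{"tx":0,"ty":0,"tz":-30,"ax":0,"ay":0,"az":0,"jaw":1},{"tx":0,"ty":0,"tz":-58,"ax":0,"ay":0,"az":0,"jaw":1},{"tx":0,"ty":0,"tz":-58,"ax":0,"ay":0,"az":0,"jaw":1},{"tx":0,"ty":0,"tz":-55,"ax":0,"ay":0,"az":0,"jaw":1},{"tx":0,"ty":0,"tz":0,"ax":0,"ay":0,"az":0,"jaw":1}]'
python3 -c "
from h import *
s=sense();plan(561,-151,160,16.2,s)"
```

```text
time_s: 16.25
eef_pos: [463.0, 285.0, 165.5]
ee_rot: [0.001, 0.792, 0.61, 0.004]
force: [0.3, 0.8, -1.0]
grip_width: 0.73
grip_force: 55.6
from [463.  285.  165.5] th -14.8 tiltz [ 0.008  0.003 -1.   ]
{"tx":-44.1,"ty":22.9,"tz":0.6,"ax":0,"ay":0,"az":-0.060,"jaw":1}
{"tx":-45.4,"ty":20.2,"tz":0.6,"ax":0,"ay":0,"az":-0.060,"jaw":1}
{"tx":-46.5,"ty":17.4,"tz":0.6,"ax":0,"ay":0,"az":-0.060,"jaw":1}
{"tx":-47.5,"ty":14.6,"tz":0.6,"ax":0,"ay":0,"az":-0.060,"jaw":1}
{"tx":-48.2,"ty":11.7,"tz":0.6,"ax":0,"ay":0,"az":-0.060,"jaw":1}
{"tx":-48.9,"ty":8.8,"tz":0.6,"ax":0,"ay":0,"az":-0.060,"jaw":1}
{"tx":-49.3,"ty":5.9,"tz":0.6,"ax":0,"ay":0,"az":-0.060,"jaw":1}
{"tx":-49.6,"ty":2.9,"tz":0.6,"ax":0,"ay":0,"az":-0.060,"jaw":1}
{"tx":-49.7,"ty":-0.1,"tz":0.6,"ax":0,"ay":0,"az":-0.060,"jaw":1}
```

```bash
python3 -m jog '[{"tx":-44,"ty":18,"tz":0,"ax":0,"ay":0,"az":-0.06,"jaw":1},{"tx":-45,"ty":15,"tz":0,"ax":0,"ay":0,"az":-0.06,"jaw":1},{"tx":-47,"ty":12,"tz":0,"ax":0,"ay":0,"az":-0.06,"jaw":1},{"tx":-47,"ty":10,"tz":0,"ax":0,"ay":0,"az":-0.06,"jaw":1},{"tx":-48,"ty":12,"tz":0,"ax":0,"ay":0,"az":-0.06,"jaw":1}]'
python3 -m jog '[{"tx":-49,"ty":14,"tz":0,"ax":0,"ay":0,"az":-0.06,"jaw":1},{"tx":-49,"ty":11,"tz":0,"ax":0,"ay":0,"az":-0.06,"jaw":1},{"tx":-50,"ty":8,"tz":0,"ax":0,"ay":0,"az":-0.06,"jaw":1},{"tx":-50,"ty":5,"tz":0,"ax":0,"ay":0,"az":-0.06,"jaw":1},{"tx":0,"ty":0,"tz":0,"ax":0,"ay":0,"az":0,"jaw":1}]'
python3 -m jog '[{"tx":0,"ty":0,"tz":0,"ax":0,"ay":0,"az":0,"jaw":1},{"tx":0,"ty":0,"tz":0,"ax":0,"ay":0,"az":0,"jaw":1}]'
python3 -c "
from h import *
c=cap('wrist');save(c,'d2.png');w=cloud(c)
z=c['s']['eef_pos'][2];print(rect(w,c['color'],(561,-140),z+48,sat=45,dz=15))
plan(561,-151,160,16.2,step=10)"
```

```text
time_s: 16.88
eef_pos: [495.6, 44.6, 160.3]
ee_rot: [-0.001, 0.691, 0.723, -0.0]
force: [1.2, 0.5, -0.7]
grip_width: 0.725
grip_force: 55.5
time_s: 17.5
eef_pos: [559.8, -148.4, 159.4]
ee_rot: [-0.001, 0.602, 0.799, -0.0]
force: [0.3, 0.4, -1.1]
grip_width: 0.729
grip_force: 55.6
time_s: 17.75
eef_pos: [559.7, -144.6, 161.0]
ee_rot: [-0.0, 0.6, 0.8, 0.0]
force: [0.4, 0.2, -1.3]
grip_width: 0.727
grip_force: 55.6
{'c': array([ 560. , -143.7]), 'size': array([65.2, 94.9]), 'yaw': 16.6, 'mean': array([ 557.5, -137.4]), 'yaw2': np.float64(16.4), 'z': 208.9, 'n': 22917}
from [ 559.8 -144.6  161.2] th 16.2 tiltz [-0.  0. -1.]
{"tx":-6.4,"ty":-0.6,"tz":1.2,"ax":0,"ay":0,"az":0.000,"jaw":1}
```

View pics/d2.png

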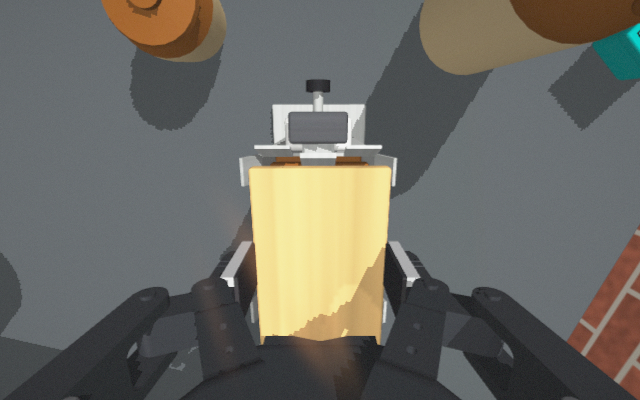

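Board centred over the well (column ≈320 vs catch 318), about 6 mm short along the well. Correcting and pressing in.

```bash
python3 -m jog '[{"tx":-6,"ty":-0.5,"tz":12,"ax":0,"ay":0,"az":0,"jaw":1},{"tx":0,"ty":0,"tz":10,"ax":0,"ay":0,"az":0,"jaw":1},{"tx":0,"ty":0,"tz":5,"ax":0,"ay":0,"az":0,"jaw":1}]' 80
python3 -m jog '[{"tx":0,"ty":0,"tz":5,"ax":0,"ay":0,"az":0,"jaw":1},{"tx":0,"ty":0,"tz":5,"ax":0,"ay":0,"az":0,"jaw":1}]'
python3 -m jog '[{"tx":0,"ty":0,"tz":4,"ax":0,"ay":0,"az":0,"jaw":1},{"tx":0,"ty":0,"tz":4,"ax":0,"ay":0,"az":0,"jaw":1}]'
```

```text
time_s: 18.18
eef_pos: [560.7, -151.4, 133.0]
ee_rot: [-0.001, 0.601, 0.799, -0.0]
force: [-0.5, -0.6, -0.3]
grip_width: 0.716
grip_force: 88.3
time_s: 18.42
eef_pos: [561.3, -151.4, 124.3]
ee_rot: [0.0, 0.601, 0.799, 0.0]
force: [0.2, 2.3, 5.5]
grip_width: 0.716
grip_force: 89.0
time_s: 18.68
eef_pos: [562.0, -152.0, 117.3]
ee_rot: [0.002, 0.601, 0.8, 0.0]
force: [0.1, 0.6, 9.2]
grip_width: 0.718
grip_force: 89.4
```

```bash
python3 -m jog '[{"tx":0,"ty":0,"tz":4,"ax":0,"ay":0,"az":0,"jaw":1},{"tx":0,"ty":0,"tz":4,"ax":0,"ay":0,"az":0,"jaw":1}]'
python3 -m jog '[{"tx":0,"ty":0,"tz":4,"ax":0,"ay":0,"az":0,"jaw":1},{"tx":0,"ty":0,"tz":4,"ax":0,"ay":0,"az":0,"jaw":1},{"tx":0,"ty":0,"tz":2,"ax":0,"ay":0,"az":0,"jaw":1}]'
sed -i 's/hsv\[...,1\]>70/hsv[...,1]>45/' disp.py; python3 disp.py e3
```

```text
time_s: 18.92
eef_pos: [562.2, -152.3, 109.8]
ee_rot: [0.002, 0.601, 0.799, 0.0]
force: [3.0, -0.8, 5.0]
grip_width: 0.715
grip_force: 89.2
time_s: 19.3
eef_pos: [562.2, -152.3, 99.1]
ee_rot: [0.002, 0.601, 0.799, 0.0]
force: [2.1, -1.4, 5.9]
grip_width: 0.715
grip_force: 89.1
lid plane [ 3.00000e-03 -0.00000e+00  1.46725e+02] 15435 19.3
1 38 43 146.7 358
1 43 46 154.5 116
1 46 50 161.4 240
-1 38 43 146.7 242
-1 43 46 146.6 94
-1 46 50 144.9 1
```

```bash
python3 -m jog '[{"tx":0.5,"ty":-0.5,"tz":1.5,"ax":0,"ay":0,"az":0,"jaw":1},{"tx":0,"ty":0,"tz":0,"ax":0,"ay":0,"az":0,"jaw":1}]'
python3 disp.py e4
```

```text
time_s: 19.6
eef_pos: [562.0, -152.2, 98.0]
ee_rot: [0.003, 0.601, 0.799, 0.0]
force: [3.5, -1.6, 5.9]
grip_width: 0.719
grip_force: 89.1
lid plane [ 3.0000e-03 -1.0000e-03  1.4553e+02] 15413 19.6
1 38 43 145.5 325
1 43 46 154.9 115
1 46 50 161.7 246
-1 38 43 145.5 247
-1 43 46 145.4 86
-1 46 50 None 0
```

View pics/e4.png

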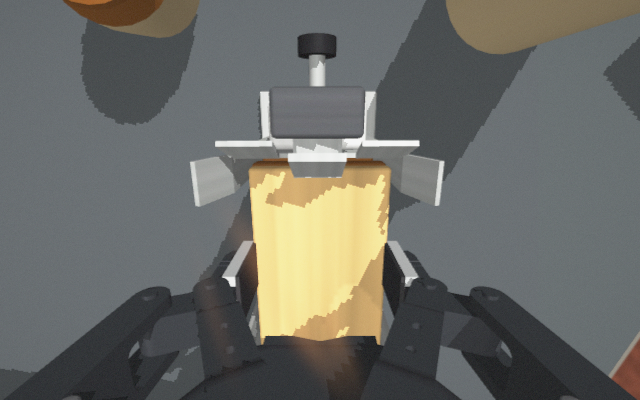

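Board is flat with the far nose over it; the near end is hidden by the gripper. Releasing and checking both ends.

```bash
python3 -m jog '[{"tx":0,"ty":0,"tz":0,"ax":0,"ay":0,"az":0,"jaw":-1},{"tx":0,"ty":0,"tz":0,"ax":0,"ay":0,"az":0,"jaw":-1},{"tx":0,"ty":0,"tz":0,"ax":0,"ay":0,"az":0,"jaw":-1},{"tx":0,"ty":0,"tz":-30,"ax":0,"ay":0,"az":0,"jaw":-1},{"tx":0,"ty":0,"tz":-55,"ax":0,"ay":0,"az":0,"jaw":-1}]' 60
python3 -m jog '[{"tx":-30,"ty":0,"tz":-50,"ax":0,"ay":0,"az":0,"jaw":-1},{"tx":-35,"ty":0,"tz":-50,"ax":0,"ay":0,"az":0,"jaw":-1},{"tx":0,"ty":0,"tz":0,"ax":0,"ay":0,"az":0,"jaw":-1}]'
python3 disp.py e5
python3 -c "
from h import *
plan(480,80,280,10);print()
s=sense();s['eef_pos'][:]=[480,80,280];q=np.radians(5+90);s['ee_rot']=[0,np.cos((np.radians(100))/2),np.sin(np.radians(100)/2),0];plan(580,168,260,32.5,s)"
```

```text
time_s: 20.27
eef_pos: [559.5, -150.8, 180.9]
ee_rot: [-0.002, 0.601, 0.799, -0.0]
force: [1.1, -0.7, 0.4]
grip_width: 1.0
grip_force: 0.0
time_s: 20.65
eef_pos: [579.7, -216.1, 285.1]
ee_rot: [0.003, 0.602, 0.799, 0.0]
force: [-1.2, -0.9, -1.1]
grip_width: 0.999
grip_force: 0.0
lid plane [1.0000e-03 1.0000e-03 1.5095e+02] 4101 20.65
1 38 43 151.0 90
1 43 46 153.8 66
1 46 50 161.5 110
-1 38 43 150.9 68
-1 43 46 153.9 55
-1 46 50 163.1 122
from [ 578.9 -214.6  282.4] th 16.1 tiltz [ 0.002 -0.001 -1.   ]
{"tx":51.8,"ty":-2.2,"tz":0.4,"ax":0,"ay":0,"az":0.018,"jaw":1}
{"tx":51.7,"ty":-3.1,"tz":0.4,"ax":0,"ay":0,"az":0.018,"jaw":1}
{"tx":51.6,"ty":-4.1,"tz":0.4,"ax":0,"ay":0,"az":0.018,"jaw":1}
{"tx":51.6,"ty":-5.0,"tz":0.4,"ax":0,"ay":0,"az":0.018,"jaw":1}
{"tx":51.5,"ty":-5.9,"tz":0.4,"ax":0,"ay":0,"az":0.018,"jaw":1}
{"tx":51.4,"ty":-6.8,"tz":0.4,"ax":0,"ay":0,"az":0.018,"jaw":1}

from [480.  80. 280.] th 10.0 tiltz [ 0.  0. -1.]
{"tx":23.1,"ty":37.9,"tz":6.7,"ax":0,"ay":0,"az":-0.131,"jaw":1}
{"tx":18.0,"ty":40.6,"tz":6.7,"ax":0,"ay":0,"az":-0.131,"jaw":1}
{"tx":12.5,"ty":42.6,"tz":6.7,"ax":0,"ay":0,"az":-0.131,"jaw":1}
```

Board flat at 151 under both noses: step 2 done. Now the tall tub at (621,225.5), yaw 32.6°.

```bash
python3 -m jog '[{"tx":52,"ty":-2,"tz":0,"ax":0,"ay":0,"az":0.018,"jaw":-1},{"tx":52,"ty":-3,"tz":0,"ax":0,"ay":0,"az":0.018,"jaw":-1},{"tx":52,"ty":-4,"tz":0,"ax":0,"ay":0,"az":0.018,"jaw":-1},{"tx":52,"ty":-5,"tz":0,"ax":0,"ay":0,"az":0.018,"jaw":-1},{"tx":51,"ty":-6,"tz":0,"ax":0,"ay":0,"az":0.018,"jaw":-1}]'
python3 -m jog '[{"tx":51,"ty":-7,"tz":0,"ax":0,"ay":0,"az":0.018,"jaw":-1}]'
python3 -c "
from h import *
plan(621,225.5,140,32.6)"
```

```text
time_s: 21.32
eef_pos: [494.4, 34.9, 280.3]
ee_rot: [-0.001, 0.636, 0.772, -0.001]
force: [0.5, 0.1, 0.6]
grip_width: 0.999
grip_force: 0.0
time_s: 21.45
eef_pos: [477.7, 83.5, 280.3]
ee_rot: [-0.001, 0.643, 0.766, -0.001]
force: [0.3, 0.2, 0.0]
grip_width: 1.002
grip_force: 0.0
from [477.7  83.5 280.3] th 10.0 tiltz [-0.003  0.    -1.   ]
{"tx":23.0,"ty":33.1,"tz":28.1,"ax":0,"ay":0,"az":-0.079,"jaw":1}
{"tx":20.3,"ty":34.8,"tz":28.1,"ax":0,"ay":0,"az":-0.079,"jaw":1}
{"tx":17.5,"ty":36.3,"tz":28.1,"ax":0,"ay":0,"az":-0.079,"jaw":1}
{"tx":14.6,"ty":37.6,"tz":28.1,"ax":0,"ay":0,"az":-0.079,"jaw":1}
{"tx":11.6,"ty":38.6,"tz":28.1,"ax":0,"ay":0,"az":-0.079,"jaw":1}
```

```bash
python3 -m jog '[{"tx":23,"ty":33,"tz":28,"ax":0,"ay":0,"az":-0.079,"jaw":-1},{"tx":20,"ty":35,"tz":28,"ax":0,"ay":0,"az":-0.079,"jaw":-1},{"tx":17,"ty":36,"tz":28,"ax":0,"ay":0,"az":-0.079,"jaw":-1},{"tx":15,"ty":38,"tz":28,"ax":0,"ay":0,"az":-0.079,"jaw":-1},{"tx":12,"ty":39,"tz":28,"ax":0,"ay":0,"az":-0.079,"jaw":-1}]'
python3 -m jog '[{"tx":0,"ty":0,"tz":0,"ax":0,"ay":0,"az":0,"jaw":-1},{"tx":0,"ty":0,"tz":0,"ax":0,"ay":0,"az":0,"jaw":-1}]'
python3 look.py 621 225.5 51 w5
python3 -c "
from h import *
plan(621,225.5,-15,32.6)"
```

```text
time_s: 22.08
eef_pos: [622.5, 225.1, 139.2]
ee_rot: [-0.001, 0.479, 0.878, -0.001]
force: [0.1, -0.8, 0.6]
grip_width: 1.001
grip_force: 0.0
time_s: 22.32
eef_pos: [622.2, 223.6, 141.5]
ee_rot: [-0.0, 0.48, 0.877, -0.0]
force: [0.3, -0.1, 0.2]
grip_width: 0.998
grip_force: 0.0
[622.2 223.6 141.5] t 22.325
{'c': array([621.6, 226. ]), 'size': array([64. , 97.3]), 'yaw': 32.3, 'mean': array([620.2, 228.3]), 'yaw2': np.float64(32.0), 'z': 50.8, 'n': 6926}
from [622.5 223.4 142.5] th 32.6 tiltz [ 0.001  0.    -1.   ]
{"tx":0.9,"ty":-0.0,"tz":52.5,"ax":0,"ay":0,"az":-0.000,"jaw":1}
{"tx":0.9,"ty":-0.0,"tz":52.5,"ax":0,"ay":0,"az":-0.000,"jaw":1}
{"tx":0.9,"ty":-0.0,"tz":52.5,"ax":0,"ay":0,"az":-0.000,"jaw":1}
```

```bash
python3 -m jog '[{"tx":2.4,"ty":0.5,"tz":45,"ax":0,"ay":0,"az":0,"jaw":-1},{"tx":0,"ty":0,"tz":45,"ax":0,"ay":0,"az":0,"jaw":-1},{"tx":0,"ty":0,"tz":30,"ax":0,"ay":0,"az":0,"jaw":-1},{"tx":0,"ty":0,"tz":20,"ax":0,"ay":0,"az":0,"jaw":-1}]'
python3 -m jog '[{"tx":0,"ty":0,"tz":16,"ax":0,"ay":0,"az":0,"jaw":-1},{"tx":0,"ty":0,"tz":0,"ax":0,"ay":0,"az":0,"jaw":1},{"tx":0,"ty":0,"tz":0,"ax":0,"ay":0,"az":0,"jaw":1},{"tx":0,"ty":0,"tz":0,"ax":0,"ay":0,"az":0,"jaw":1}]' 70
```

```text
time_s: 22.88
eef_pos: [621.9, 225.4, 1.7]
ee_rot: [0.0, 0.481, 0.877, 0.0]
force: [0.2, 0.6, 0.7]
grip_width: 1.001
grip_force: 0.0
time_s: 23.38
eef_pos: [622.7, 226.1, -13.2]
ee_rot: [0.001, 0.48, 0.877, 0.001]
force: [1.1, -0.4, 1.4]
grip_width: 0.731
grip_force: 77.2
```

```bash
python3 -m jog '[{"tx":0,"ty":0,"tz":-30,"ax":0,"ay":0,"az":0,"jaw":1},{"tx":0,"ty":0,"tz":-58,"ax":0,"ay":0,"az":0,"jaw":1},{"tx":0,"ty":0,"tz":-58,"ax":0,"ay":0,"az":0,"jaw":1},{"tx":0,"ty":0,"tz":-54,"ax":0,"ay":0,"az":0,"jaw":1},{"tx":0,"ty":0,"tz":0,"ax":0,"ay":0,"az":0,"jaw":1}]'
python3 -c "
from h import *
plan(478,70,187,24);print()
s=sense();s['eef_pos'][:]=[478,70,187];a=np.radians(114)/2;s['ee_rot']=[0,np.cos(a),np.sin(a),0];plan(561,-151,187,16.2,s)"
```

```text
time_s: 24.0
eef_pos: [623.8, 226.3, 190.9]
ee_rot: [0.004, 0.48, 0.877, 0.003]
force: [-1.2, -0.8, -3.5]
grip_width: 0.734
grip_force: 78.1
from [623.8 226.3 190.9] th 32.6 tiltz [ 0.009  0.002 -1.   ]
{"tx":-13.3,"ty":-51.8,"tz":1.0,"ax":0,"ay":0,"az":0.038,"jaw":1}
{"tx":-15.2,"ty":-51.2,"tz":1.0,"ax":0,"ay":0,"az":0.038,"jaw":1}
{"tx":-17.1,"ty":-50.6,"tz":1.0,"ax":0,"ay":0,"az":0.038,"jaw":1}
{"tx":-19.0,"ty":-49.9,"tz":1.0,"ax":0,"ay":0,"az":0.038,"jaw":1}

from [478.  70. 187.] th 24.0 tiltz [ 0.  0. -1.]
{"tx":-47.1,"ty":-2.8,"tz":-0.0,"ax":0,"ay":0,"az":0.027,"jaw":1}
{"tx":-47.2,"ty":-1.5,"tz":-0.0,"ax":0,"ay":0,"az":0.027,"jaw":1}
{"tx":-47.2,"ty":-0.2,"tz":-0.0,"ax":0,"ay":0,"az":0.027,"jaw":1}
{"tx":-47.2,"ty":1.0,"tz":-0.0,"ax":0,"ay":0,"az":0.027,"jaw":1}
{"tx":-47.2,"ty":2.3,"tz":-0.0,"ax":0,"ay":0,"az":0.027,"jaw":1}
```

```bash
python3 -m jog '[{"tx":-13,"ty":-52,"tz":0,"ax":0,"ay":0,"az":0.038,"jaw":1},{"tx":-15,"ty":-51,"tz":0,"ax":0,"ay":0,"az":0.038,"jaw":1},{"tx":-17,"ty":-50,"tz":0,"ax":0,"ay":0,"az":0.038,"jaw":1},{"tx":-19,"ty":-50,"tz":0,"ax":0,"ay":0,"az":0.038,"jaw":1},{"tx":-47,"ty":-3,"tz":0,"ax":0,"ay":0,"az":0.027,"jaw":1}]'
python3 -m jog '[{"tx":-47,"ty":-1,"tz":0,"ax":0,"ay":0,"az":0.027,"jaw":1},{"tx":-47,"ty":0,"tz":0,"ax":0,"ay":0,"az":0.027,"jaw":1},{"tx":-47,"ty":1,"tz":0,"ax":0,"ay":0,"az":0.027,"jaw":1},{"tx":-45,"ty":2,"tz":0,"ax":0,"ay":0,"az":0.027,"jaw":1},{"tx":0,"ty":0,"tz":0,"ax":0,"ay":0,"az":0,"jaw":1}]'
python3 -m jog '[{"tx":0,"ty":0,"tz":0,"ax":0,"ay":0,"az":0,"jaw":1},{"tx":0,"ty":0,"tz":0,"ax":0,"ay":0,"az":0,"jaw":1}]'
python3 -c "
from h import *
c=cap('wrist');save(c,'d3.png');w=cloud(c)
z=c['s']['eef_pos'][2];print(rect(w,c['color'],(561,-140),z+65,dz=8))
plan(561.5,-151.3,187,16.2,step=10)"
```

```text
time_s: 24.62
eef_pos: [489.2, 26.2, 184.5]
ee_rot: [-0.002, 0.557, 0.831, -0.001]
force: [1.1, -0.6, -2.4]
grip_width: 0.736
grip_force: 78.5
time_s: 25.25
eef_pos: [558.0, -150.1, 183.6]
ee_rot: [-0.001, 0.602, 0.798, -0.0]
force: [0.2, 1.6, -3.1]
grip_width: 0.732
grip_force: 78.6
time_s: 25.5
eef_pos: [558.0, -146.7, 185.4]
ee_rot: [-0.0, 0.6, 0.8, -0.0]
force: [0.6, 0.6, -2.7]
grip_width: 0.734
grip_force: 78.6
{'c': array([ 556.8, -140.6]), 'size': array([51.7, 72.2]), 'yaw': 16.0, 'mean': array([ 555.8, -137.1]), 'yaw2': np.float64(16.0), 'z': 249.5, 'n': 17715}
from [ 558.1 -146.8  185.7] th 16.2 tiltz [-0.  0. -1.]
{"tx":-5.3,"ty":2.0,"tz":-1.3,"ax":0,"ay":0,"az":0.000,"jaw":1}
```

View pics/d3.png

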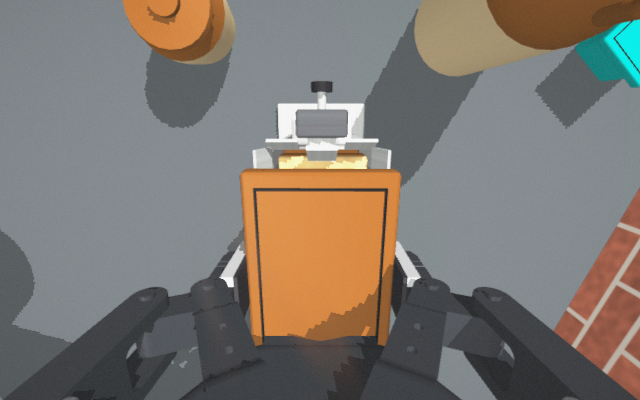

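Tall tub aligned laterally, about 6 mm short along the well and 2 mm across. Correcting and pressing in.

```bash
python3 -m jog '[{"tx":-6.2,"ty":1.9,"tz":20,"ax":0,"ay":0,"az":0,"jaw":1},{"tx":0,"ty":0,"tz":16,"ax":0,"ay":0,"az":0,"jaw":1},{"tx":0,"ty":0,"tz":8,"ax":0,"ay":0,"az":0,"jaw":1},{"tx":0,"ty":0,"tz":5,"ax":0,"ay":0,"az":0,"jaw":1}]' 90
python3 -m jog '[{"tx":0,"ty":0,"tz":5,"ax":0,"ay":0,"az":0,"jaw":1},{"tx":0,"ty":0,"tz":5,"ax":0,"ay":0,"az":0,"jaw":1}]'
python3 -m jog '[{"tx":0,"ty":0,"tz":5,"ax":0,"ay":0,"az":0,"jaw":1},{"tx":0,"ty":0,"tz":5,"ax":0,"ay":0,"az":0,"jaw":1}]'
```

```text
time_s: 26.05
eef_pos: [561.9, -152.9, 136.6]
ee_rot: [-0.0, 0.601, 0.8, 0.0]
force: [-1.9, 0.8, 3.4]
grip_width: 0.729
grip_force: 102.1
time_s: 26.3
eef_pos: [562.0, -153.1, 127.2]
ee_rot: [0.0, 0.601, 0.799, 0.0]
force: [-3.2, 2.1, 2.8]
grip_width: 0.733
grip_force: 102.1
time_s: 26.55
eef_pos: [562.0, -153.1, 116.7]
ee_rot: [0.0, 0.601, 0.799, 0.0]
force: [-2.1, 3.2, 4.5]
grip_width: 0.725
grip_force: 102.1
```

```bash
python3 -m jog '[{"tx":1,"ty":-0.5,"tz":5,"ax":0,"ay":0,"az":0,"jaw":1},{"tx":0,"ty":0,"tz":4,"ax":0,"ay":0,"az":0,"jaw":1}]'
python3 -m jog '[{"tx":0,"ty":0,"tz":5,"ax":0,"ay":0,"az":0,"jaw":1},{"tx":0,"ty":0,"tz":5,"ax":0,"ay":0,"az":0,"jaw":1}]'
python3 -m jog '[{"tx":0,"ty":0,"tz":5,"ax":0,"ay":0,"az":0,"jaw":1},{"tx":0,"ty":0,"tz":5,"ax":0,"ay":0,"az":0,"jaw":1}]'
python3 disp.py e6
```

```text
time_s: 26.8
eef_pos: [561.8, -152.9, 108.0]
ee_rot: [0.001, 0.601, 0.799, 0.0]
force: [0.5, 0.3, 6.1]
grip_width: 0.731
grip_force: 102.4
time_s: 27.05
eef_pos: [562.0, -153.0, 98.6]
ee_rot: [0.002, 0.601, 0.799, 0.0]
force: [-4.6, 0.3, 30.7]
grip_width: 0.726
grip_force: 105.1
time_s: 27.3
eef_pos: [562.0, -153.0, 88.3]
ee_rot: [0.002, 0.601, 0.799, 0.0]
force: [-0.8, -0.4, 7.7]
grip_width: 0.731
grip_force: 102.5
lid plane [ 2.00000e-03 -7.00000e-03  1.52289e+02] 17235 27.3
1 38 43 152.4 502
1 43 46 152.3 319
1 46 50 154.3 295
-1 38 43 None 0
-1 43 46 None 0
-1 46 50 None 0
```

```bash
python3 -m jog '[{"tx":0,"ty":0,"tz":3,"ax":0,"ay":0,"az":0,"jaw":1},{"tx":0,"ty":0,"tz":2,"ax":0,"ay":0,"az":0,"jaw":1},{"tx":0,"ty":0,"tz":1.5,"ax":0,"ay":0,"az":0,"jaw":1},{"tx":0,"ty":0,"tz":0,"ax":0,"ay":0,"az":0,"jaw":1}]'
python3 disp.py e7
```

```text
time_s: 27.85
eef_pos: [562.0, -153.1, 81.8]
ee_rot: [0.002, 0.601, 0.799, 0.0]
force: [0.3, 0.0, 6.3]
grip_width: 0.721
grip_force: 102.4
lid plane [2.00000e-03 0.00000e+00 1.45765e+02] 17211 27.85
1 38 43 145.8 406
1 43 46 154.5 148
1 46 50 161.6 308
-1 38 43 None 0
-1 43 46 None 0
-1 46 50 None 0
```

Net upward force (~6.3 N) equals the spring at full depth less the pile's weight, so the whole pile is seated. Releasing.

```bash
python3 -m jog '[{"tx":0,"ty":0,"tz":0,"ax":0,"ay":0,"az":0,"jaw":-1},{"tx":0,"ty":0,"tz":0,"ax":0,"ay":0,"az":0,"jaw":-1},{"tx":0,"ty":0,"tz":0,"ax":0,"ay":0,"az":0,"jaw":-1},{"tx":0,"ty":0,"tz":-30,"ax":0,"ay":0,"az":0,"jaw":-1},{"tx":0,"ty":0,"tz":-55,"ax":0,"ay":0,"az":0,"jaw":-1}]' 60
python3 -m jog '[{"tx":-30,"ty":0,"tz":-50,"ax":0,"ay":0,"az":0,"jaw":-1},{"tx":-35,"ty":0,"tz":-50,"ax":0,"ay":0,"az":0,"jaw":-1},{"tx":0,"ty":0,"tz":0,"ax":0,"ay":0,"az":0,"jaw":-1}]'
python3 disp.py e8
python3 -c "
from h import *
c=cap('wrist');print(rect(cloud(c),c['color'],(561,-151),151))
b=cap('side');cv2.imwrite('pics/f.png',cv2.cvtColor(cv2.resize(b['color'][100:320,200:420],(600,600)),cv2.COLOR_RGB2BGR))"
```

```text
time_s: 28.52
eef_pos: [560.1, -151.9, 165.4]
ee_rot: [-0.002, 0.601, 0.799, -0.0]
force: [1.0, 0.1, -0.0]
grip_width: 0.999
grip_force: 0.0
time_s: 28.9
eef_pos: [580.3, -217.3, 269.6]
ee_rot: [0.004, 0.602, 0.799, 0.0]
force: [-0.7, -0.5, -0.3]
grip_width: 0.996
grip_force: 0.0
lid plane [  0.      0.    150.954] 4511 28.9
1 38 43 151.0 102
1 43 46 154.2 77
1 46 50 161.6 119
-1 38 43 151.0 84
-1 43 46 153.7 63
-1 46 50 162.7 110
{'c': array([ 562.4, -152.8]), 'size': array([63.8, 97.6]), 'yaw': 15.9, 'mean': array([ 561.6, -150.1]), 'yaw2': np.float64(15.4), 'z': 151.0, 'n': 6693}
```

View pics/f.png

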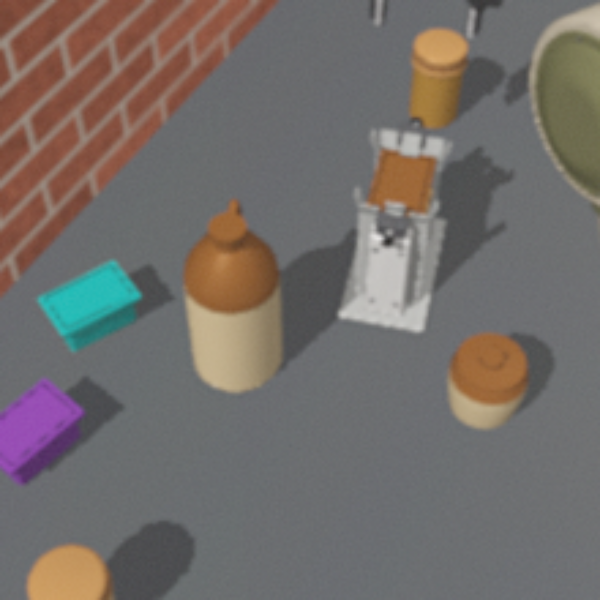

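The lid is flat at 151 under both noses, about 2 mm from the well axis, and all the bystanders are standing. The gripper is clear, so I'm handing in.

```bash
python3 -c "
from rig import finish_job; print(finish_job())"
```

```text
the job is handed in; nothing more can be done
None
```

I loaded the short tub, divider and tall tub, each pressed home under both catches. The last images show the pile flat and the flagon, crock and jars standing. I handed the job in at about 29 s, and no verdict came back.

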